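# Hang the electronic pipette on its charging hook

### The job

Put the electronic pipette on charge: take it off the grey rack, bring its slim neck in from the side through the mouth of the white charging hook, past the spring keeper to the end of the throat, and lower it, still held, until you feel the hook carry it with its blue collar fully home in the recess. Only then let go (do not drop it in), leaving it upright with the keeper closed behind it. The hook's height is set by hand and not measured, so feel for it and be gentle: never press on the hanger with more than 15 N, and leave the amber bottle, pot, tin and tip box where they stand.

Things in the scene. Friction and masses are not known exactly. Their poses are not given: they have to be found in the camera images.
- pipette: electronic pipette, loose, upright, 0.16-0.25 kg; origin at its tip, z up, x towards the finger rest on its head. Above the tip: white bulge dia. 22 mm (25-52 mm), slim round grey neck dia. 16 mm (52-115), round blue collar dia. 30 mm (115-123), black rubber grip 28 x 26 mm (123-169), white head 36 x 31 mm with screen and blue button (to 192); finger rest reaches 35 mm in +x.
- pipette_grip (a point): centre of the black rubber grip (it hardly slips in the fingers), 32 mm above the collar's underside, 147 mm above the tip; axes as the pipette's. Flat sides: 26 mm apart across y (grip these, fingers closing along y), 28 mm across x. The collar's top lies 24 mm below, the head begins 22 mm above.
- collar (a point): centre of the underside of the blue collar (8 mm thick, lower rim chamfered), on the pipette's axis, 115 mm above the tip; axes as the pipette's.
- slot (a point): where the pipette starts: slot centre on the top face (130 mm high) of the fixed grey rack's 8 mm plate; the collar rests on it. Slot 21 mm wide, open to this point's -x; plate ends there after 35 mm in a lip 4 mm higher. The bulge does not pass the slot: lift 10 mm, then draw out along -x by over 50 mm. Back panel 30 mm to +x, an empty second slot 74 mm to +y.
- hanger: charging hanger, fixed: grey base 10 mm thick (x -40 to 100, y -48 to 48 mm), steel rod at x = 80 mm (top 186 mm high), on it a white arm, clamped by hand with a thumb screw, that ends in the hook. Origin on the bench straight under the axis of the hook's throat, z up. The recess floor, where the collar rests, is 131 to 159 mm above the bench: not measured, new each time; it gives 1 mm per 6 N.
- throat_foot (a point): point on the bench straight under the throat's axis; axes as the hanger's. The hook's mouth opens to +y: slot 19 mm wide from flared lips at y = 41 mm to a round end that stops the neck at y = -1.5 mm. Round the axis a recess dia. 34 mm, 6 mm deep, takes the collar; the jaws stand 6 mm above its floor, the keeper reaches 12 mm below it. Contact springs in the floor: under 1 N.
- mouth_foot (a point): point on the bench under the line of entry, 75 mm out of the throat's axis along the hanger's +y, clear of the hook. With the collar's underside 168 to 178 mm above the bench the collar clears the jaws and the neck spans arm and keeper at every arm height; the bulge does not pass the throat from above.
- keeper (a joint): angle of the spring keeper, a steel finger just under the jaws that closes the mouth 34 mm out from the throat's axis: 0 closed, at most 1.55 rad inwards. The neck swings it in (1 to 5 N); it springs shut behind the neck when the neck is at the end of the throat.
- amber_bottle: bystander: amber glass bottle, black cap, 52 mm in diameter, 105 mm high; origin under its centre, z up.
- septa_pot: bystander: white pot with orange lid, 40 mm in diameter, 42 mm high; origin under its centre, z up.
- filter_tin: bystander: flat white tin with green lid, 58 mm in diameter, 24 mm high; origin under its centre, z up.
- tip_box: bystander: blue box of pipette tips with clear lid, 68 x 120 x 66 mm; origin under its centre, z up.

How it is judged:
On the way, in this order (a step that is already met when the one before it is completed fails the run):
1. the pipette is lifted out of the rack and held clear of its slot (contact force between the fingers and pipette above 1 N and horizontal distance between collar and slot above 0.045 m), for 0.1 s.
2. held, it pushes the keeper in on its way through the hook's mouth (contact force between the fingers and pipette above 1 N and value of joint keeper above 0.5 rad and contact force between pipette and hanger above 0.3 N), for 0.05 s.
3. still held, it is lowered into the hook until the hanger carries it, keeper closed behind it (contact force between the fingers and pipette above 1 N and horizontal distance between collar and throat_foot below 0.0035 m and height (world z) of collar below 0.161 m and angle between pipette's own z axis and vertical below 0.06 rad and value of joint keeper below 0.2 rad and contact force between pipette and hanger above 1 N), for 0.1 s.
At the end, for the whole second after the job is handed in: The pipette hangs at rest in the hook's recess, carried by the hanger (over 1 N): its collar within 3.5 mm of the throat's axis and less than 161 mm high, within 0.06 rad of upright, the keeper closed (under 0.2 rad); amber bottle, septa pot, filter tin and tip box within 20 mm of where they stood (horizontal distance between collar and throat_foot below 0.0035 m and height (world z) of collar below 0.161 m and angle between pipette's own z axis and vertical below 0.06 rad and value of joint keeper below 0.2 rad and contact force between pipette and hanger above 1 N and linear speed of pipette below 0.02 m/s and distance of each of amber_bottle, septa_pot, filter_tin, tip_box from where it was at the start of the episode below 0.02 m); the robot touches nothing.
It fails at once if the pipette is dropped into the hook (faster than 0.25 m/s in the throat, out of the fingers: a fall of 3 mm) (contact force between the fingers and pipette below 0.1 N and horizontal distance between collar and throat_foot below 0.012 m and linear speed of pipette above 0.25 m/s).
It fails at once if the pipette presses on the hanger with more than 15 N (contact force between pipette and hanger above 15 N).
It fails at once if the robot pushes the hanger itself with more than 15 N (contact force between any of the fingers, the arm and hanger above 15 N).
It fails at once if the pipette tips over (angle between pipette's own z axis and vertical above 0.6 rad).
It fails at once if a bystander is shifted or tipped (distance of any of amber_bottle, septa_pot, filter_tin, tip_box from where it was at the start of the episode above 0.02 m or angle between any of amber_bottle, septa_pot, filter_tin, tip_box's own z axis and vertical above 0.3 rad).
It also fails if it takes over 58 s, if anything falls off the work surface, if the arm or the gripper's body presses on something with over 40 N, if the wrist force passes 120 N, or if a joint passes its speed limit or range.

### The arm

A 7-joint arm with a two-finger parallel gripper is mounted at the origin on a cart in front of the work surface, level with it; the furniture and walls round the work are solid. World frame = base frame: x ahead of the robot, y to its left, z up, the work surface at z = 0. Lengths are in m, angles in rad, forces in N, time in s.
With the tool pointing down it reaches from about 0.4 to 0.85 m from the base axis. Payload 4.5 kg.
Tool frame: the origin (TCP) lies at the very end of the fingers, on their centre line; the grasp point (between the pads) lies 19 mm behind it (r.pinch_z is the distance from the TCP to the grasp point, in m); x points along the fingers, y is the direction in which the jaws open and shut, and the axes are right-handed (so a half turn about x gives the same grasp; the last joint's range is limited). The gripper opens to 88 mm and grips with 3 to 60 N. Pads are 18 mm wide; open, the fingers measure 123 mm over their backs; the gripper's body (75 mm by 187 mm) begins 45 mm behind the grasp point.
Start: joints at [1.147, 0.689, -0.195, 1.565, 0.157, 0.902, -0.215], TCP at [0.276, -0.561, 0.239] pointing down, gripper open.
Joint ranges: [-3.01, 3.01], [-0.46, 2.08], [-1.47, 1.51], [0.13, 2.56], [-1, 4.14], [0.04, 2.09], [-2.66, 2.66]. Speed limits (rad/s): [2.57, 2.57, 3.14, 3.14, 3.14, 3.14, 3.14].

### API

Orientations are given as a unit quaternion [x, y, z, w].
In Python, from plant import telemetry, cams, job, r gives the robot as it stands.
- The arm moves only by the tool send_rows, never from a script. Its argument "commands" is one flat list of numbers, 7 for each row, row after row: the shift along the world's x, y, z as a fraction of full scale, then the turn, a rotation vector about the world's x, y, z as a fraction of full scale, then the closure, from 0 (fully open) to 1 (shut). In form: [dx, dy, dz, wx, wy, wz, claw, dx, dy, dz, wx, wy, wz, claw, ...]. A call has 1 to 12 rows; each row shifts and turns the pose as measured when the row begins; what a row does not reach is not made up. Full scale, the value 1, is 250 mm for a shift and 90 degrees for a turn. A row lasts 1/10 s, in which the tool goes at most 50 mm and 8.59 degrees, less where a joint would pass 70% of its speed; a pose out of reach is approached as far as the arm can. A call with a number of a shift or a turn outside -1 to 1 is refused whole. A call with a gripper value outside its range is refused whole. The fingers move at their own pace and stop on an object; "newtons" is the grip in N (left out, the last holds). Time passes only in rows, so rows that do not move let the fingers close. It gives the time, the measured TCP pose, the force and the opening at its end, in the units of the state.
- telemetry.get_state(): the state, without advancing time (a new reading comes with each control period).
- cams.snapshot(name): name is "side" or "top" or "wrist"; returns a dict with "image" (480x640x3 uint8, blue, green, red), "intrinsics" (3x3 intrinsics, pixels), "world_to_cam" (4x4, takes a point from world to camera coordinates). Camera axes: x right, y down, z forward; pixel columns grow to the right and rows downward; lengths in m; the calibration is good to about 2 mm. A picture is of the moment at which its call begins. There is no depth.
- job.finish_job(): hands the job in, once; it reports no verdict.
The state is a dict: "clock": time; "q": joint angles; "qd": joint speeds; "joint_torque": joint torques, N m; "tool_pos": TCP position; "eef_rot": TCP orientation; "contact_force": force on the tool from outside, world axes, zero at the start; "moment": the same for the moment, N m; "opening": opening from 0.0 (shut) to 1.0 (fully open).
Only numpy, scipy, OpenCV 4.12 (cv2) and the standard library are available. Lean on these libraries where they do the work, as an engineer would, in place of code of your own. Each camera call takes 0.05 s, during which the arm holds its last target.

## Working session

There is one attempt and no reset: what is moved stays moved. The work goes in short steps, Python scripts to look and compute and a tool call to move; the robot and the scene stay as the last step left them, time stands still between calls to the robot, and variables do not carry over. Pictures are saved under pics/ and viewed, and the job is handed in when it is done.

Besides the shell and the picture viewer there is one more tool, called after "Request:" as name(argument=value, ...) on one line, values as JSON. send_rows: Moves the arm, as the interface text tells. Its arguments: {"type":"object","properties":{"commands":{"type":"array"},"newtons":{"type":"number"}},"required":["commands"]}

```bash
ls; mkdir -p pics; cat > h.py <<'E'
import numpy as np, cv2
from plant import telemetry, cams, job, r
def snap(n,f):
    s=cams.snapshot(n); cv2.imwrite('pics/'+f,s['image']); np.savez('pics/'+f[:-4]+'.npz',K=s['intrinsics'],T=s['world_to_cam'],im=s['image']); return s
def ld(f):
    d=np.load('pics/'+f+'.npz'); return d['K'],d['T'],d['im']
def proj(K,T,p):
    p=np.atleast_2d(p); c=(T[:3,:3]@p.T).T+T[:3,3]; u=(K@c.T).T; return u[:,:2]/u[:,2:]
def ray(K,T,uv):
    d=T[:3,:3].T@np.linalg.solve(K,[uv[0],uv[1],1.]); o=-T[:3,:3].T@T[:3,3]; return o,d
def atz(K,T,uv,z):
    o,d=ray(K,T,uv); return o+d*(z-o[2])/d[2]
E
python3 - <<'E'
from h import *
for n in ['side','top','wrist']:
    s=snap(n,n+'0.png'); T=s['world_to_cam']; print(n,s['intrinsics'][0],-T[:3,:3].T@T[:3,3],T[2,:3])
print(telemetry.get_state(), r.pinch_z)
E
```

```text
pics
side [574.52142582   0.         316.02746758] [-0.05029112  0.72699393  0.70981456] [ 0.487144   -0.68385782 -0.54316591]
top [475.12552055   0.         319.2433936 ] [ 0.33860343 -0.01174919  1.08678955] [ 0.15333413 -0.02532295 -0.98784988]
wrist [402.35268246   0.         320.48182832] [ 0.33498642 -0.53158947  0.38304205] [-0.23114802 -0.11125387 -0.96653669]
{'clock': 0.15, 'q': array([ 1.14680291,  0.68980022, -0.19452897,  1.56606433,  0.15729374,
        0.90248192, -0.21508854]), 'qd': array([ 1.45852491e-03, -3.84799871e-03, -1.33946772e-03, -3.23326545e-03,
        9.66519079e-05, -5.69396016e-06, -3.66674225e-04]), 'joint_torque': array([-1.97631634e-03, -5.27871644e+01, -1.26873717e+00, -1.53588617e+01,
       -5.25595795e-02,  3.93415845e-03,  8.79196432e-05]), 'tool_pos': array([ 0.27600025, -0.56024582,  0.23809962]), 'eef_rot': array([-0.68851761, -0.16093044,  0.68879807, -0.1600066 ]), 'contact_force': array([-1.10743215, -0.10078778, -0.1802244 ]), 'moment': array([-0.00840496,  0.00435416, -0.0063786 ]), 'opening': 1.0012413680837349} 0.0187
```

View pics/side0.png

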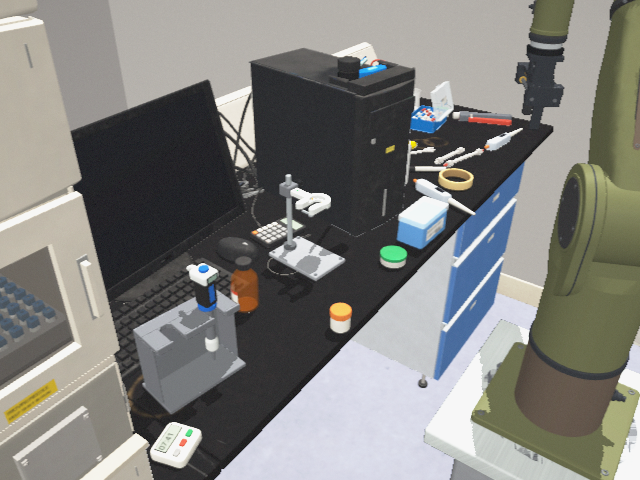

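View pics/top0.png

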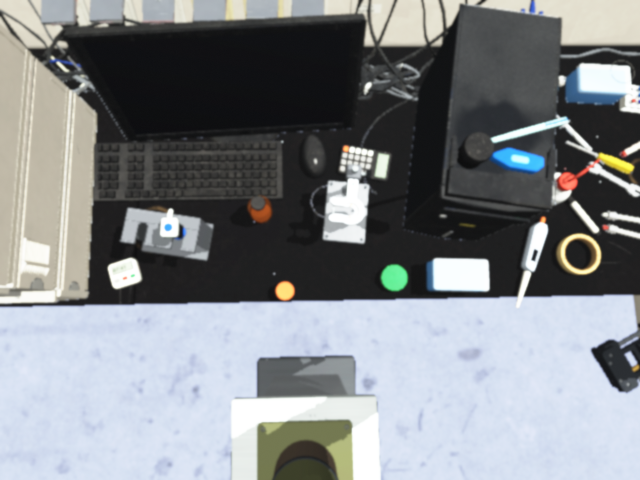

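View pics/wrist0.png

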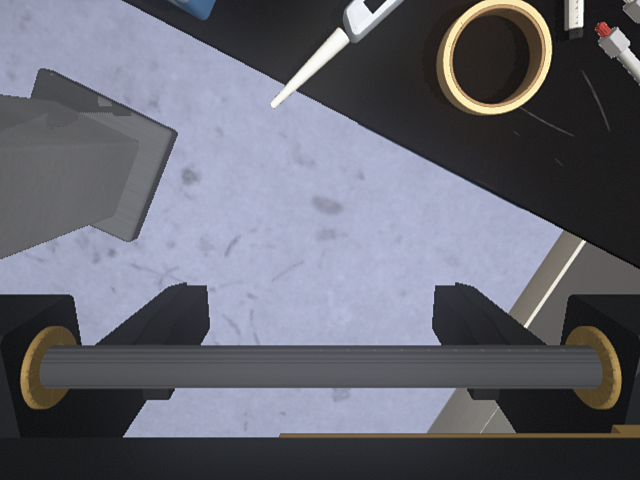

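```bash
python3 - <<'E'
from h import *
K,T,im=ld('top0')
a=cv2.resize(im[190:290,100:240],None,fx=5,fy=5,interpolation=cv2.INTER_CUBIC); cv2.imwrite('pics/z1.png',a)
a=cv2.resize(im[150:260,300:420],None,fx=5,fy=5,interpolation=cv2.INTER_CUBIC); cv2.imwrite('pics/z2.png',a)
K,T,im=ld('side0')
a=cv2.resize(im[250:420,120:270],None,fx=4,fy=3.5,interpolation=cv2.INTER_CUBIC); cv2.imwrite('pics/z3.png',cv2.resize(im[250:420,120:270],None,fx=3.5,fy=3.5,interpolation=cv2.INTER_CUBIC))
a=cv2.resize(im[165:285,255:355],None,fx=5,fy=5,interpolation=cv2.INTER_CUBIC); cv2.imwrite('pics/z4.png',a)
E
```

```text
(no output)
```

View pics/z1.png

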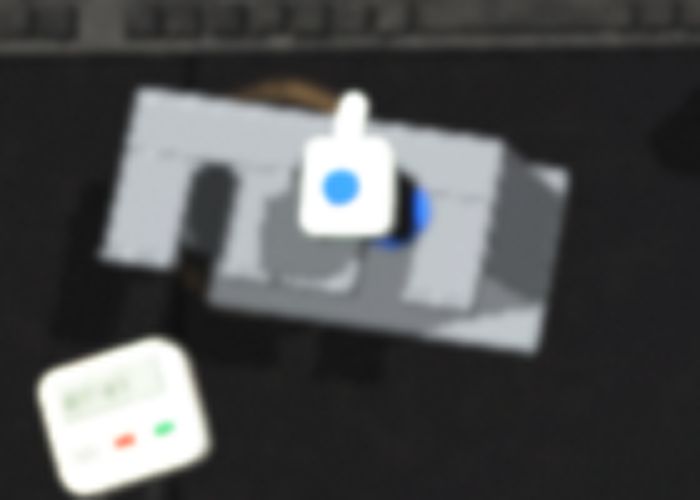

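View pics/z2.png

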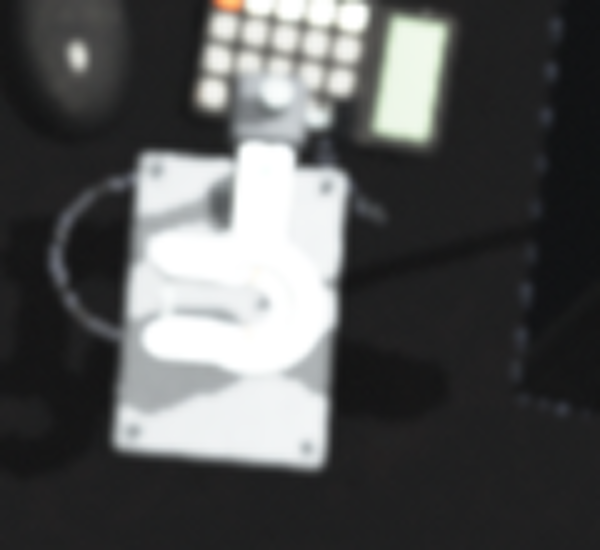

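View pics/z3.png

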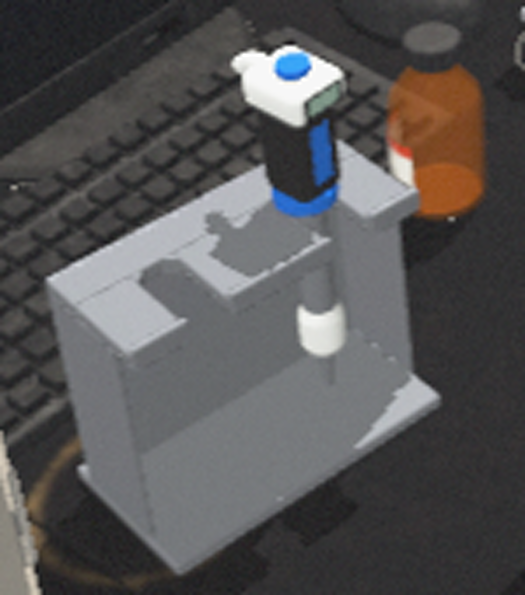

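View pics/z4.png

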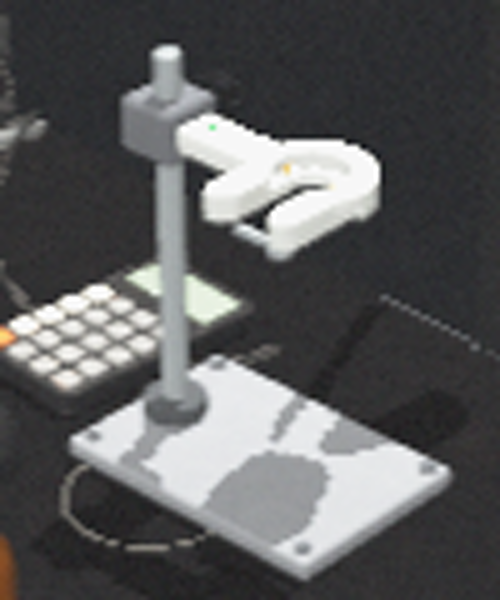

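```bash
cat > fit.py <<'E'
from h import *
from scipy.optimize import least_squares
Kt,Tt,_=ld('top0'); Ks,Ts,_=ld('side0')
def w(p,q): 
    c,s=np.cos(p[2]),np.sin(p[2]); q=np.array(q); return np.c_[p[0]+c*q[:,0]-s*q[:,1],p[1]+s*q[:,0]+c*q[:,1],q[:,2]]
cor=[[.1,.048,.01],[.1,-.048,.01],[-.04,-.048,.01],[-.04,.048,.01]]
ut=np.array([(140,152),(348,172),(325,468),(115,447)])/5+[300,150]
us=np.array([(70,440),(222,355),(450,475),(305,575)])/5+[255,165]
ft=lambda p:(proj(Kt,Tt,w(p,cor))-ut).ravel()
fs=lambda p:(proj(Ks,Ts,w(p,cor))-us).ravel()
p0=[.4,-.05,0]
for f in (ft,fs,lambda p:np.r_[ft(p),fs(p)]):
    s=least_squares(f,p0); print('hanger',s.x.round(4),np.abs(s.fun).max().round(2))
H=s.x
# pipette, z heights in world (tip at 15mm)
bt=np.array([341,187])/5+[100,190]; bs=np.array([292,65])/3.5+[120,250]
o1,d1=ray(Kt,Tt,bt);o2,d2=ray(Ks,Ts,bs)
A=np.c_[d1,-d2]; t=np.linalg.lstsq(A,o2-o1,rcond=None)[0]
print('button',o1+d1*t[0],o2+d2*t[1])
print(atz(Kt,Tt,bt,.209),atz(Ks,Ts,bs,.209))
# finger rest tip in top
print('rest',atz(Kt,Tt,np.array([352,93])/5+[100,190],.203))
# rack back edge top
a=atz(Kt,Tt,np.array([137,88])/5+[100,190],.13);b=atz(Kt,Tt,np.array([503,138])/5+[100,190],.13);print('rack',a,b,np.linalg.norm(a-b),np.arctan2(-(b-a)[0],-(b-a)[1])*1)
a=atz(Kt,Tt,np.array([97,260])/5+[100,190],.134);b=atz(Kt,Tt,np.array([470,310])/5+[100,190],.134);print('rackfront',a,b)
# slot2 left/right walls
for u in [(215,162),(185,250),(238,255),(187,190),(240,190)]: print('slot2',u,atz(Kt,Tt,np.array(u)/5+[100,190],.13))
# bystanders
for n,u,z in [('bottle',(259,203),.105),('pot',(285,291),.042),('tin',(394,278),.024),('tip',(458,275),.066)]: print(n,atz(Kt,Tt,u,z))
E
python3 fit.py
```

```text
hanger [ 0.5314 -0.1002 -0.1109] 0.43
hanger [ 0.5311 -0.0935 -0.1286] 1.06
hanger [ 0.5321 -0.0977 -0.1187] 1.71
button [0.49636635 0.24813194 0.20408114] [0.49843471 0.24964681 0.20489681]
[0.49548722 0.24668377 0.209     ] [0.49397552 0.25352595 0.209     ]
rest [0.53250318 0.24533958 0.203     ]
rack [0.55196609 0.35368201 0.13      ] [0.52881037 0.20491078 0.13      ] 0.15056249684102566 0.15440754714074617
rackfront [0.48075359 0.36516811 0.134     ] [0.45789516 0.21593508 0.134     ]
slot2 (215, 162) [0.52075796 0.32103451 0.13      ]
slot2 (185, 250) [0.48482205 0.33174012 0.13      ]
slot2 (238, 255) [0.48241547 0.3104484  0.13      ]
slot2 (187, 190) [0.50940015 0.33187054 0.13      ]
slot2 (240, 190) [0.50904607 0.31056616 0.13      ]
bottle [0.56316038 0.08867952 0.105     ]
pot [0.38015227 0.03872737 0.042     ]
tin [ 0.40504717 -0.20461125  0.024     ]
tip [ 0.40625049 -0.33611356  0.066     ]
```

```bash
python3 - <<'E'
from h import *
K,T,im=ld('top0')
cv2.imwrite('pics/z5.png',cv2.resize(im[0:260,340:580],None,fx=2.5,fy=2.3))
for u in [(405,232),(410,150),(418,70)]: print(u,atz(K,T,u,0))
Ks,Ts,ims=ld('side0')
for u in [(357,230),(400,213),(250,200)]: print(u,atz(Ks,Ts,u,0))
E
```

```text
(405, 232) [ 0.51288571 -0.23945339  0.        ]
(410, 150) [ 0.71140174 -0.26108877  0.        ]
(418, 70) [ 9.16030774e-01 -2.91119645e-01  2.22044605e-16]
(357, 230) [ 0.53990539 -0.26768419  0.        ]
(400, 213) [ 0.49639795 -0.39802094  0.        ]
(250, 200) [ 0.8408964  -0.23121497  0.        ]
```

View pics/z5.png

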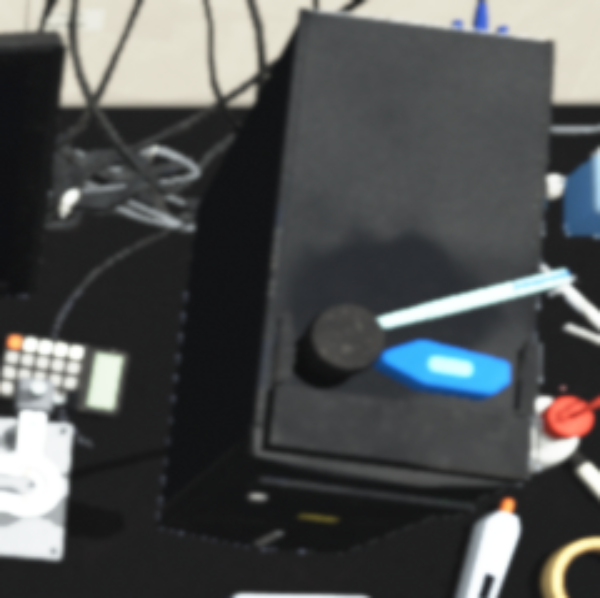

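```bash
cat >> h.py <<'E'
from scipy.spatial.transform import Rotation as R
def st():
    s=telemetry.get_state(); M=R.from_quat(s['eef_rot']).as_matrix()
    print('t',round(s['clock'],2),'p',s['tool_pos'].round(4),'F',s['contact_force'].round(2),'M',s['moment'].round(3),'op',round(s['opening'],3),'\nx',M[:,0].round(3),'y',M[:,1].round(3),'q',s['q'].round(2)); return s,M
E
python3 -c "
from h import *
st()"
```

```text
t 0.15 p [ 0.276  -0.5602  0.2381] F [-1.11 -0.1  -0.18] M [-0.008  0.004 -0.006] op 1.001 
x [-0.001  0.001 -1.   ] y [ 0.442 -0.897 -0.001] q [ 1.15  0.69 -0.19  1.57  0.16  0.9  -0.22]
```

Request:
send_rows(commands=[0, 0.1, 0.1, 0, 0, 0, 0, 0, 0.16, 0.12, 0, 0, 0, 0, 0.08, 0.18, 0.08, 0, 0, 0, 0, 0.1, 0.18, 0.04, 0, 0, 0, 0, 0.1, 0.18, 0, 0, 0, -0.095, 0, 0.1, 0.18, 0, 0, 0, -0.095, 0, 0.04, 0.2, 0, 0, 0, -0.095, 0, 0.02, 0.2, 0, 0, 0, -0.095, 0, 0, 0.2, 0, 0, 0, 0, 0, 0, 0.2, 0, 0, 0, 0, 0, 0, 0.2, 0, 0, 0, 0, 0, 0, 0.2, 0, 0, 0, 0, 0])

```text
clock: 1.35
tool_pos: [0.378, -0.0283, 0.3218]
eef_rot: [0.706, -0.048, -0.704, -0.051]
contact_force: [1.9, 0.2, 0.1]
opening: 0.999
```

Request:
send_rows(commands=[0.02, 0.2, 0, 0, 0, 0, 0, 0.02, 0.2, 0, 0, 0, 0, 0, 0.04, 0.2, 0, 0, 0, 0, 0, 0.04, 0.2, 0, 0, 0, 0, 0, 0.04, 0.2, -0.02, 0, 0, 0, 0, 0, 0.08, -0.04, 0, 0, 0, 0, 0, 0, 0, 0, 0, 0, 0])

```text
clock: 2.05
tool_pos: [0.4131, 0.2479, 0.307]
eef_rot: [0.707, -0.043, -0.704, -0.048]
contact_force: [0.1, -0.2, 0.1]
opening: 1.001
```

```bash
python3 -c "
from h import *
snap('wrist','w1.png');st()"
```

```text
t 2.1 p [0.4136 0.2465 0.3075] F [-0.1   0.76 -0.6 ] M [ 0.109 -0.006  0.024] op 1.002 
x [ 0.005  0.007 -1.   ] y [-0.131 -0.991 -0.008] q [-0.47  0.41 -0.24  1.9   0.12  0.84 -2.47]
```

View pics/w1.png

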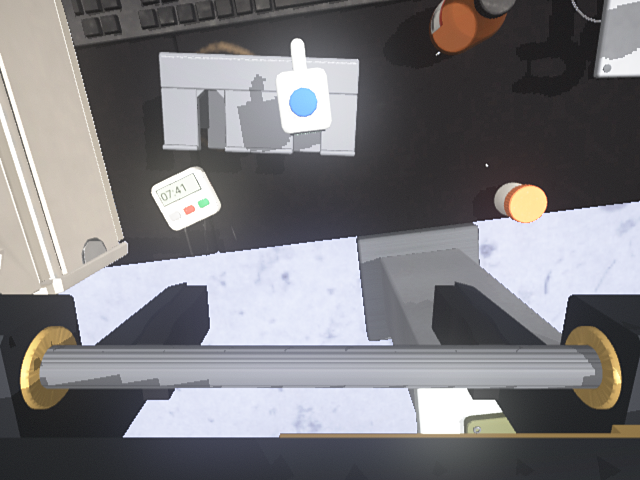

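```bash
python3 - <<'E'
from h import *
K,T,im=ld('w1')
cv2.imwrite('pics/z6.png',cv2.resize(im[30:170,150:370],None,fx=3.6,fy=3.6,interpolation=cv2.INTER_CUBIC))
E
```

```text
(no output)
```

View pics/z6.png

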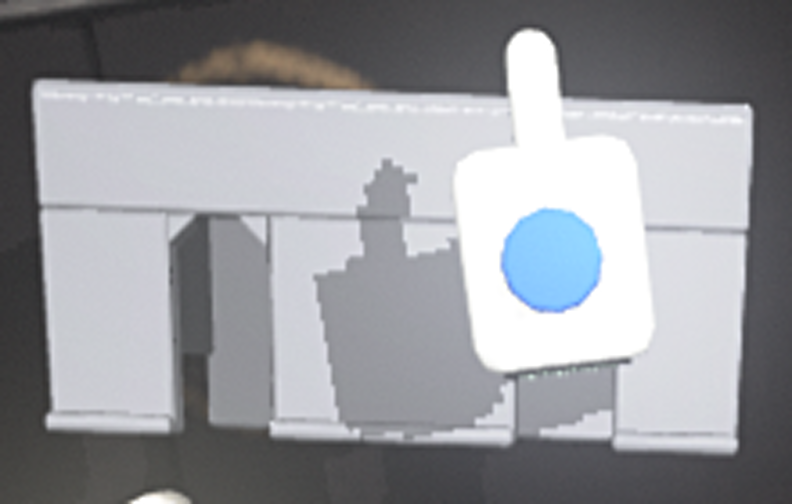

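```bash
python3 - <<'E'
from h import *
K,T,im=ld('w1')
f=lambda u,z: atz(K,T,np.array(u)/3.6+[150,30],z)
g=lambda a,b: np.arctan2(*(b-a)[[1,0]]).round(3)
for n,a,b in [('headL',(478,345),(457,180)),('headR',(652,325),(635,165)),('axis',(551,260),(530,33)),]: print(n,f(a,.207)[:2],f(b,.207)[:2],g(f(a,.207),f(b,.207)))
print('button',f((551,260),.209),'head centre via rect',f((555,254),.207))
print('slot L',f((515,410),.13),'R',f((614,410),.13),'front', f((48,425),.134), f((738,448),.134))
print('slot2 L',f((175,380),.13),'R',f((272,380),.13))
print('yaw rack', g(f((738,448),.134),f((48,425),.134))-np.pi/2, g(f((750,230),.13),f((40,207),.13))-np.pi/2)
print('platestart',f((750,230),.13),f((40,207),.13))
E
```

```text
headL [0.48609352 0.26143851] [0.51140393 0.26088833] -0.022
headR [0.48551125 0.23294189] [0.50991835 0.23262397] -0.013
axis [0.49754999 0.24779292] [0.53096737 0.24633543] -0.044
button [0.497387   0.24771534 0.209     ] head centre via rect [0.49837027 0.24702808 0.207     ]
slot L [0.4743544  0.26283492 0.13      ] R [0.47157972 0.24158462 0.13      ] front [0.48429215 0.36254128 0.134     ] [0.46032911 0.21614719 0.134     ]
slot2 L [0.49008441 0.33469137 0.13      ] R [0.48736655 0.3139013  0.13      ]
yaw rack -0.16179632679489653 -0.16179632679489653
platestart [0.50429559 0.20853547 0.13      ] [0.52822596 0.3556094  0.13      ]
```

Request:
send_rows(commands=[0.16, 0, 0, -0.0045, 0.003, 0.03, 0, 0.16, 0, -0.04, 0, 0, 0.03, 0, 0.018, 0.004, -0.1, 0, 0, 0, 0, 0, 0, -0.1, 0, 0, 0, 0, 0, 0, 0, 0, 0, 0, 0])

```text
clock: 2.6
tool_pos: [0.5015, 0.2354, 0.2478]
eef_rot: [0.707, -0.018, -0.706, -0.012]
contact_force: [0.0, -1.1, 0.3]
opening: 0.997
```

```bash
python3 -c "
from h import *
snap('wrist','w2.png');snap('side','s2.png');st()"
```

```text
t 2.7 p [0.5028 0.2372 0.2507] F [ 0.07 -0.19  0.7 ] M [ 0.024 -0.015 -0.004] op 1.001 
x [ 0.006 -0.005 -1.   ] y [-0.042 -0.999  0.005] q [-0.39  0.58 -0.23  1.76  0.18  0.81 -2.32]
```

View pics/w2.png

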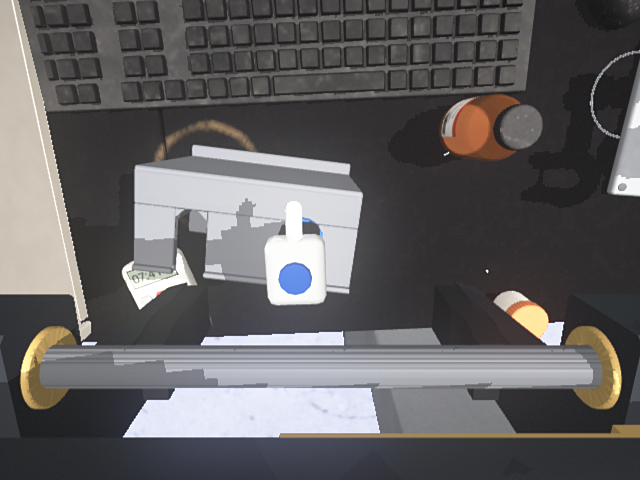

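View pics/s2.png

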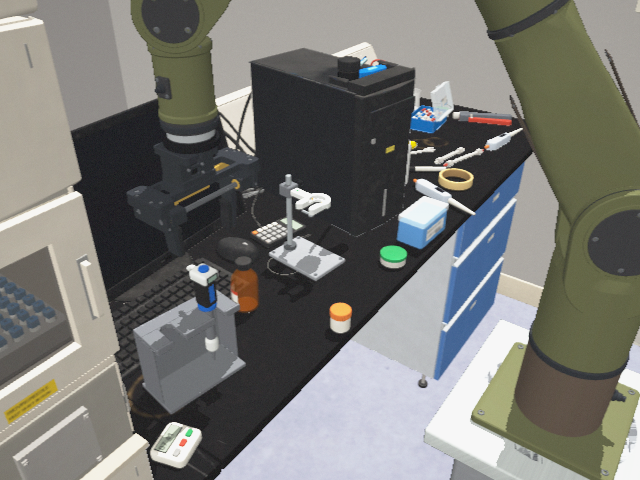

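```bash
python3 - <<'E'
from h import *
K,T,im=ld('w2')
print(atz(K,T,(295,278),.209), atz(K,T,(296,270),.207),atz(K,T,(293,203),.203))
K,T,im=ld('s2')
E
```

```text
[0.50030257 0.24751736 0.209     ] [0.50368049 0.24693588 0.207     ] [0.53597992 0.24667334 0.203     ]
```

Request:
send_rows(commands=[-0.014, 0.041, 0, 0.003, 0.004, 0, 0, 0, 0, -0.1, 0, 0, 0, 0, 0, 0, 0, 0, 0, 0, 0, 0, 0, 0, 0, 0, 0, 0])

```text
clock: 3.1
tool_pos: [0.5006, 0.2505, 0.232]
eef_rot: [0.71, -0.012, -0.704, -0.017]
contact_force: [0.5, -0.2, 0.4]
opening: 1.0
```

```bash
python3 -c "
from h import *
st()"
```

```text
t 3.1 p [0.5006 0.2505 0.232 ] F [ 0.51 -0.18  0.42] M [ 0.006  0.023 -0.009] op 1.0 
x [ 0.008  0.006 -1.   ] y [-0.042 -0.999 -0.007] q [-0.41  0.61 -0.23  1.78  0.19  0.76 -2.34]
```

Request:
send_rows(commands=[0, 0, 0, 0, 0, 0, 0])

```text
clock: 3.2
tool_pos: [0.5008, 0.2511, 0.2333]
eef_rot: [0.71, -0.012, -0.704, -0.017]
contact_force: [-0.1, -0.2, 0.3]
opening: 1.002
```

Request:
send_rows(commands=[0, 0, 0, 0, 0, 0, 0])

```text
clock: 3.3
tool_pos: [0.5012, 0.2517, 0.2345]
eef_rot: [0.711, -0.011, -0.703, -0.017]
contact_force: [0.8, -0.3, 0.4]
opening: 0.998
```

```bash
python3 -c "
from h import *
st()
for i in range(3): cams.snapshot('top'); st()"
```

```text
t 3.3 p [0.5012 0.2517 0.2345] F [ 0.79 -0.33  0.44] M [0.034 0.048 0.073] op 0.998 
x [ 0.01   0.008 -1.   ] y [-0.041 -0.999 -0.009] q [-0.41  0.61 -0.23  1.78  0.19  0.76 -2.34]
t 3.35 p [0.5013 0.2517 0.2345] F [-0.19  0.06 -0.33] M [0.038 0.046 0.014] op 1.0 
x [ 0.011  0.009 -1.   ] y [-0.041 -0.999 -0.009] q [-0.41  0.61 -0.23  1.78  0.19  0.76 -2.34]
t 3.4 p [0.5012 0.2516 0.2342] F [-0.02 -0.33  0.29] M [ 0.037  0.045 -0.009] op 1.002 
x [ 0.01   0.008 -1.   ] y [-0.041 -0.999 -0.009] q [-0.41  0.61 -0.23  1.78  0.19  0.76 -2.34]
t 3.45 p [0.5011 0.2514 0.2339] F [ 0.7  -1.05 -0.21] M [ 0.044 -0.005 -0.048] op 1.003 
x [ 0.01   0.008 -1.   ] y [-0.041 -0.999 -0.008] q [-0.41  0.61 -0.23  1.78  0.19  0.76 -2.34]
```

Request:
send_rows(commands=[-0.008, -0.015, -0.06, -0.005, 0.0065, 0, 0, 0, 0, -0.08, 0, 0, 0, 0, 0, 0, -0.08, 0, 0, 0, 0, 0, 0, -0.08, 0, 0, 0, 0, 0, 0, -0.02, 0, 0, 0, 0])

```text
clock: 3.95
tool_pos: [0.4986, 0.2459, 0.1491]
eef_rot: [-0.706, 0.016, 0.708, 0.014]
contact_force: [0.2, 0.3, -0.1]
opening: 1.001
```

```bash
python3 -c "
from h import *
st()
for i in range(2): cams.snapshot('top'); st()"
```

```text
t 3.95 p [0.4986 0.2459 0.1491] F [ 0.2   0.27 -0.11] M [-0.025  0.029 -0.062] op 1.001 
x [-0.002 -0.002 -1.   ] y [-0.042 -0.999  0.002] q [-0.43  0.73 -0.19  1.86  0.23  0.58 -2.38]
t 4.0 p [0.4987 0.2459 0.1492] F [-0.16  0.44 -0.15] M [-0.006 -0.015  0.026] op 0.998 
x [-0.002 -0.002 -1.   ] y [-0.042 -0.999  0.002] q [-0.43  0.73 -0.19  1.86  0.23  0.58 -2.38]
t 4.05 p [0.4994 0.2464 0.1505] F [-0.42 -0.92  0.65] M [ 0.07  -0.007  0.041] op 1.005 
x [-0.    -0.001 -1.   ] y [-0.042 -0.999  0.001] q [-0.43  0.73 -0.19  1.86  0.23  0.58 -2.38]
```

Request:
send_rows(commands=[-0.002, 0.004, -0.024, 0, 0, 0, 0, 0, 0, -0.008, 0, 0, 0, 0])

```text
clock: 4.25
tool_pos: [0.4997, 0.248, 0.1432]
eef_rot: [0.708, -0.015, -0.706, -0.015]
contact_force: [-0.6, 0.5, 0.5]
opening: 1.002
```

```bash
python3 -c "
from h import *
s=snap('side','s3.png');im=s['image'];cv2.imwrite('pics/z7.png',cv2.resize(im[190:350,100:280],None,fx=3.7,fy=3.7,interpolation=cv2.INTER_CUBIC));snap('wrist','w3.png');st()"
```

```text
t 4.35 p [0.5    0.2479 0.1435] F [-0.44 -0.78  0.19] M [ 0.061  0.098 -0.029] op 0.998 
x [ 0.003  0.001 -1.   ] y [-0.043 -0.999 -0.001] q [-0.43  0.74 -0.19  1.86  0.24  0.56 -2.39]
```

View pics/z7.png

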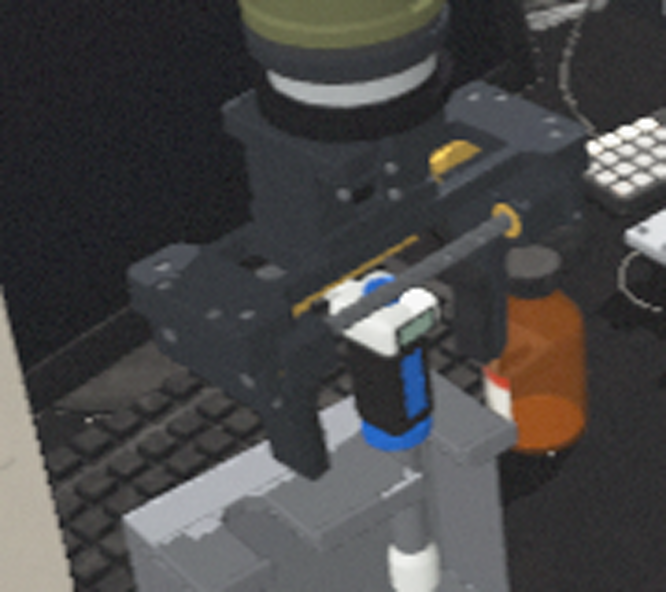

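View pics/w3.png

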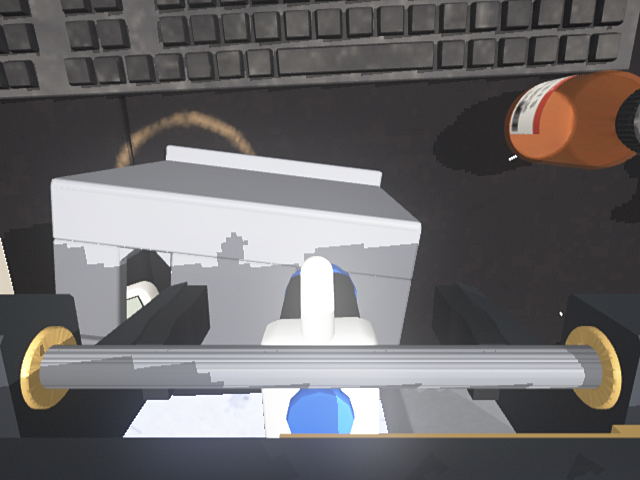

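Request:
send_rows(commands=[0, 0, 0, 0, 0, 0, 1, 0, 0, 0, 0, 0, 0, 1, 0, 0, 0, 0, 0, 0, 1, 0, 0, 0, 0, 0, 0, 1, 0, 0, 0, 0, 0, 0, 1, 0, 0, 0, 0, 0, 0, 1], newtons=25)

```text
clock: 4.95
tool_pos: [0.501, 0.2484, 0.1451]
eef_rot: [0.709, -0.014, -0.705, -0.016]
contact_force: [-0.4, 0.9, -0.3]
opening: 0.481
```

```bash
python3 -c "
from h import *
snap('wrist','w4.png');st()"
```

```text
t 5.0 p [0.501  0.2484 0.1451] F [ 0.6  -0.35  0.6 ] M [0.039 0.013 0.005] op 0.429 
x [ 0.005  0.002 -1.   ] y [-0.043 -0.999 -0.003] q [-0.43  0.73 -0.19  1.86  0.24  0.56 -2.39]
```

View pics/w4.png

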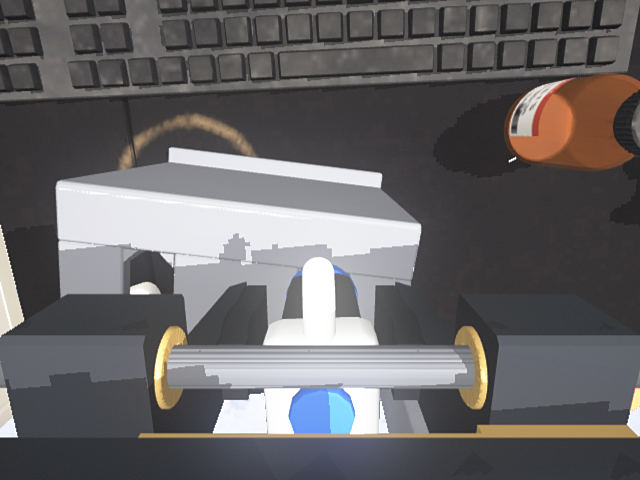

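Request:
send_rows(commands=[-0.002, 0, -0.006, -0.001, 0.004, 0, 1, 0, 0, 0, 0, 0, 0, 1, 0, 0, 0, 0, 0, 0, 1, 0, 0, 0, 0, 0, 0, 1])

```text
clock: 5.4
tool_pos: [0.5006, 0.2483, 0.144]
eef_rot: [-0.706, 0.015, 0.707, 0.015]
contact_force: [-0.4, -0.2, 2.2]
opening: 0.343
```

```bash
python3 -c "
from h import *
snap('wrist','w5.png');st()"
```

```text
t 5.45 p [0.5006 0.2483 0.144 ] F [-0.25 -0.38  1.67] M [0.054 0.059 0.021] op 0.344 
x [-0.001  0.    -1.   ] y [-0.043 -0.999 -0.   ] q [-0.43  0.74 -0.19  1.85  0.23  0.57 -2.38]
```

View pics/w5.png

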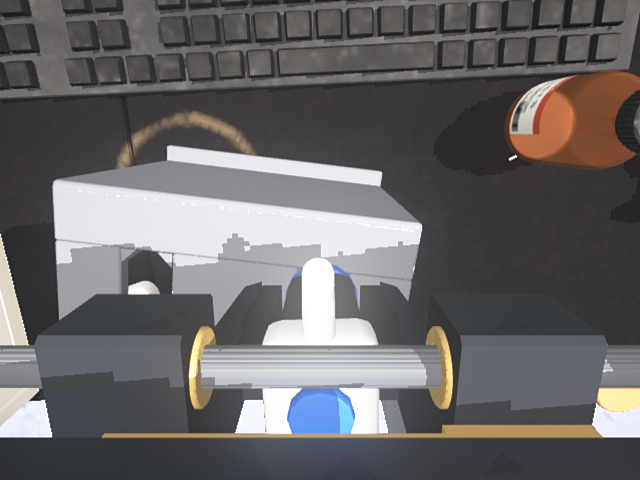

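Request:
send_rows(commands=[0, 0, 0, 0, 0, 0, 1, 0, 0, 0, 0, 0, 0, 1])

```text
clock: 5.65
tool_pos: [0.5006, 0.2483, 0.144]
eef_rot: [-0.706, 0.015, 0.707, 0.015]
contact_force: [-0.2, 0.1, 1.7]
opening: 0.347
```

```bash
python3 -c "
from h import *
s=snap('side','s4.png');im=s['image'];cv2.imwrite('pics/z8.png',cv2.resize(im[240:330,150:260],None,fx=6,fy=6,interpolation=cv2.INTER_CUBIC));st()"
```

```text
t 5.7 p [0.5005 0.2483 0.144 ] F [-0.13 -0.7   1.84] M [-0.033  0.061  0.006] op 0.345 
x [-0.001  0.    -1.   ] y [-0.043 -0.999 -0.   ] q [-0.43  0.74 -0.19  1.85  0.23  0.57 -2.38]
```

View pics/z8.png

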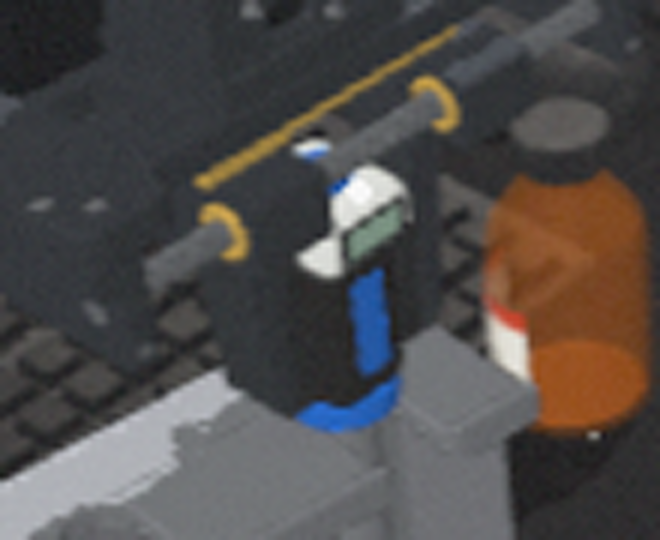

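```bash
python3 - <<'E'
from h import *
K,T,im=ld('s4'); 
a=cv2.resize(im[240:330,150:260],None,fx=7,fy=6.6,interpolation=cv2.INTER_CUBIC); a=cv2.resize(im[240:330,150:260],None,fx=6.6,fy=6.6,interpolation=cv2.INTER_CUBIC)
a=cv2.convertScaleAbs(a,alpha=2.5,beta=30)
s,M=st(); p=s['tool_pos'];y=-M[:,1];x=np.array([y[1],-y[0],0])
def mk(q,c):
    u=(proj(K,T,q)[0]-[150,240])*6.6; cv2.circle(a,tuple(int(v) for v in u),3,c,-1)
for dy in (-.03,-.015,.015,.03):
  for dx in (-.009,.009): mk(p+y*dy+x*dx,(0,0,255))
for z,rr in ((.13,.015),(.138,.015)):
  for t in np.linspace(0,6.28,24): mk(np.r_[p[:2],z]+[rr*np.cos(t),rr*np.sin(t),0],(0,255,0))
for dx in(-.014,.014):
  for dy in (-.013,.013): 
    for z in(.138,.184): mk(np.r_[p[:2],z]+y*dy+x*dx,(255,255,0))
cv2.imwrite('pics/z9.png',a)
E
```

```text
t 5.7 p [0.5005 0.2483 0.144 ] F [-0.13 -0.7   1.84] M [-0.033  0.061  0.006] op 0.345 
x [-0.001  0.    -1.   ] y [-0.043 -0.999 -0.   ] q [-0.43  0.74 -0.19  1.85  0.23  0.57 -2.38]
```

View pics/z9.png

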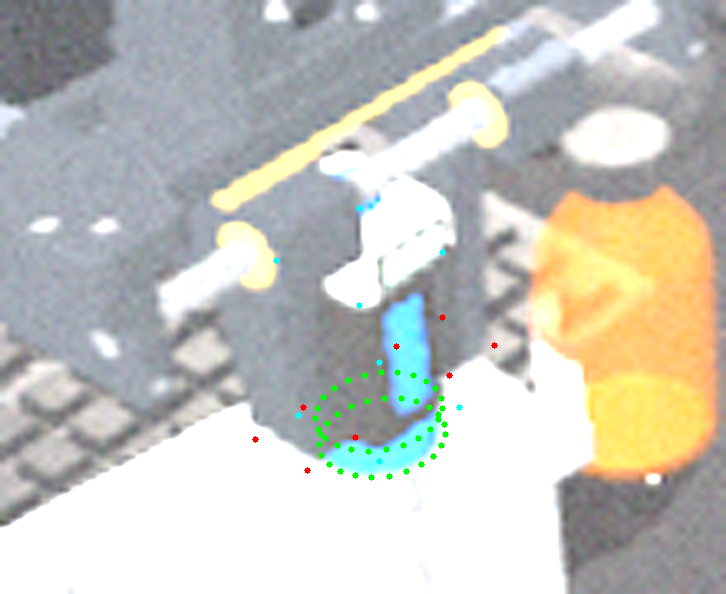

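Request:
send_rows(commands=[0, 0, 0.02, 0, 0, 0, 1, 0, 0, 0.02, 0, 0, 0, 1, 0, 0, 0.02, 0, 0, 0, 1, 0, 0, 0, 0, 0, 0, 1])

```text
clock: 6.1
tool_pos: [0.4999, 0.248, 0.1594]
eef_rot: [-0.706, 0.015, 0.708, 0.015]
contact_force: [-0.7, 0.2, -1.6]
opening: 0.34
```

```bash
python3 -c "
from h import *
s=snap('side','s5.png');im=s['image'];cv2.imwrite('pics/z10.png',cv2.convertScaleAbs(cv2.resize(im[230:360,140:270],None,fx=4.6,fy=4.6,interpolation=cv2.INTER_CUBIC),alpha=2,beta=20));st()"
```

```text
t 6.15 p [0.4998 0.2479 0.1591] F [-0.17 -0.55 -1.77] M [0.026 0.033 0.003] op 0.344 
x [-0.003 -0.001 -1.   ] y [-0.043 -0.999  0.001] q [-0.42  0.72 -0.2   1.84  0.23  0.61 -2.38]
```

View pics/z10.png

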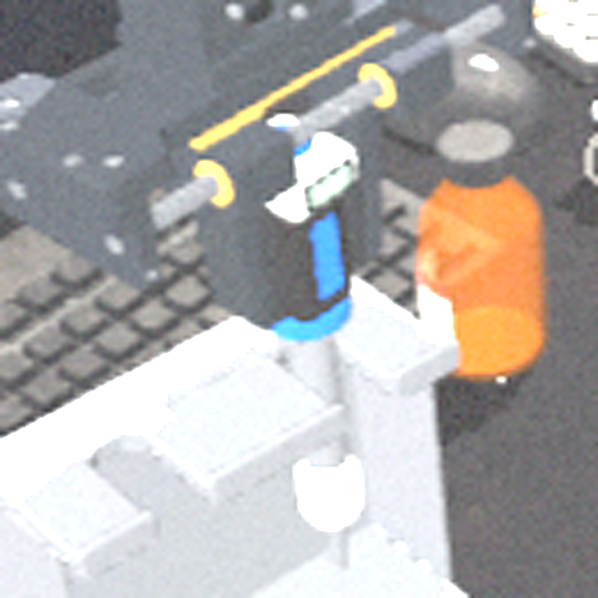

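Request:
send_rows(commands=[-0.04, 0.0065, 0, 0, -0.002, 0, 1, -0.04, 0.0065, 0, 0, 0, 0, 1, -0.04, 0.0065, 0, 0, 0, 0, 1, 0, 0, 0, 0, 0, 0, 1])

```text
clock: 6.55
tool_pos: [0.4658, 0.253, 0.1587]
eef_rot: [-0.706, 0.015, 0.708, 0.014]
contact_force: [0.2, 0.6, -1.3]
opening: 0.344
```

```bash
python3 -c "
from h import *
st()"
```

```text
t 6.55 p [0.4658 0.253  0.1587] F [ 0.22  0.56 -1.35] M [ 0.024  0.037 -0.018] op 0.344 
x [-0.002 -0.001 -1.   ] y [-0.042 -0.999  0.001] q [-0.47  0.69 -0.19  1.93  0.23  0.55 -2.42]
```

Request:
send_rows(commands=[-0.06, 0.01, 0, 0, -0.001, 0, 1, -0.06, 0.01, 0, 0, 0, 0, 1, -0.06, 0.008, 0.02, 0, 0, 0, 1, -0.02, -0.02, 0.04, 0, 0, 0, 1, 0, -0.06, 0.04, 0, 0, 0, 1, 0, -0.08, 0.04, 0, 0, 0, 1, 0.0, -0.1, 0.04, 0, 0, 0, 1, 0, -0.1, 0.02, 0, 0, 0, 1, 0, -0.1, 0, 0, 0, 0, 1, 0, 0, 0, 0, 0, 0, 1])

```text
clock: 7.55
tool_pos: [0.4158, 0.14, 0.214]
eef_rot: [0.709, -0.015, -0.704, -0.014]
contact_force: [0.1, 0.0, -2.5]
opening: 0.34
```

```bash
python3 -c "
from h import *
snap('side','s6.png');st()"
```

```text
t 7.6 p [0.4163 0.1422 0.2141] F [ 0.4   0.39 -1.14] M [ 0.066 -0.017  0.024] op 0.343 
x [ 0.009  0.001 -1.   ] y [-0.038 -0.999 -0.001] q [-0.28  0.5  -0.23  2.13  0.23  0.52 -2.29]
```

View pics/s6.png

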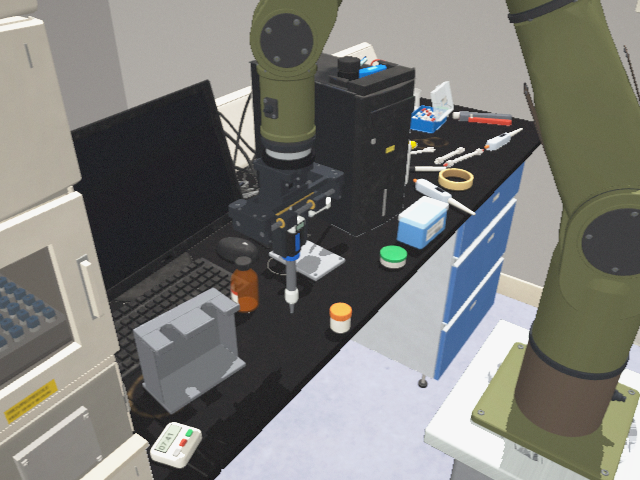

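Request:
send_rows(commands=[0.02, -0.1, 0.02, 0, 0.006, 0, 1, 0.02, -0.16, 0.02, 0, 0, 0, 1, 0.01, -0.18, 0.01, 0, 0, 0, 1, 0.01, -0.18, 0, 0, 0, 0, 1, 0.01, -0.14, 0, 0, 0, 0, 1, 0, -0.05, 0, 0, 0, 0, 1, 0, 0, 0, 0, 0, 0, 1])

```text
clock: 8.3
tool_pos: [0.4403, -0.0602, 0.23]
eef_rot: [0.711, -0.007, -0.703, -0.012]
contact_force: [-0.4, 0.9, -1.5]
opening: 0.346
```

```bash
python3 -c "
from h import *
cams.snapshot('top');snap('wrist','w6.png');snap('top','t6.png');st()"
```

```text
t 8.45 p [ 0.4402 -0.057   0.23  ] F [ 0.07  0.2  -1.05] M [0.073 0.06  0.041] op 0.34 
x [ 0.012  0.009 -1.   ] y [-0.022 -1.    -0.01 ] q [ 0.23  0.48 -0.3   2.1   0.24  0.58 -1.82]
```

View pics/w6.png

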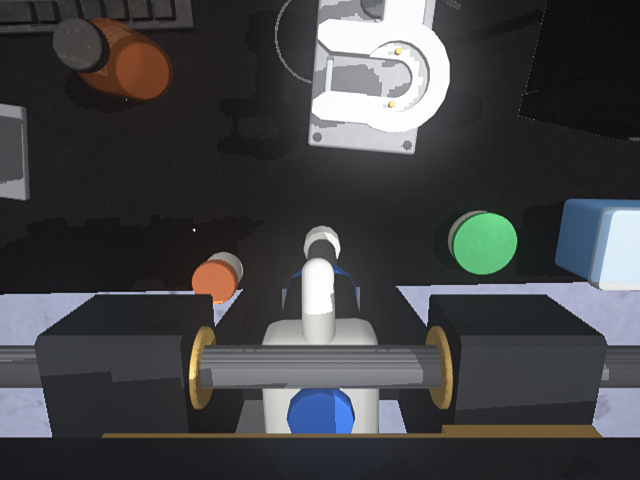

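```bash
python3 -c "
from h import *
K,T,im=ld('w6'); cv2.imwrite('pics/z11.png',cv2.resize(im[0:160,270:470],None,fx=4,fy=3.75,interpolation=cv2.INTER_CUBIC)); 
a=im[0:160,270:470]; a=cv2.convertScaleAbs(a,alpha=.7); cv2.imwrite('pics/z11.png',cv2.resize(a,None,fx=3.75,fy=3.75,interpolation=cv2.INTER_CUBIC))
K,T,im=ld('t6'); cv2.imwrite('pics/z12.png',cv2.resize(im[150:260,300:420],None,fx=5,fy=5,interpolation=cv2.INTER_CUBIC))"
```

```text
(no output)
```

View pics/z11.png

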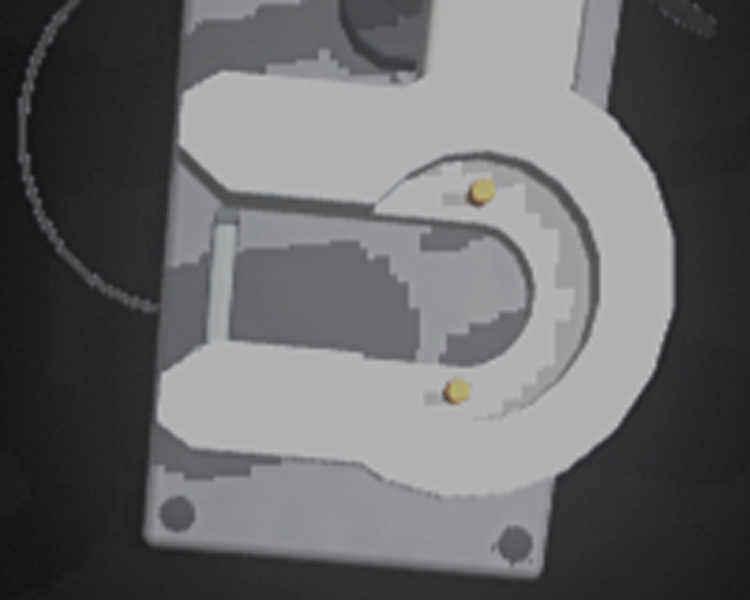

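```bash
cat > fit2.py <<'E'
from h import *
from scipy.optimize import least_squares
K,T,_=ld('w6'); Kt,Tt,_=ld('top0'); Ks,Ts,_=ld('side0')
P=lambda u:np.array(u)/3.75+[270,0]
def loc(u,z,p):
    q=atz(K,T,P(u),z)[:2]-p[:2]; c,s=np.cos(p[2]),np.sin(p[2]); return np.array([c*q[0]+s*q[1],-s*q[0]+c*q[1]])
rec=[(480,152),(548,180),(590,230),(601,290)]
end=[(531,290),(512,245),(505,338)]
def res(p):
    z=p[3]; r=[]
    for u in rec: r.append(np.hypot(*loc(u,z+.006,p))-.017)
    for u in end: r.append(np.hypot(*loc(u,z,p))-.0095)
    for u in [(240,191),(370,207)]: r.append(loc(u,z+.006,p)[0]-.0095)
    for u in [(230,343),(360,352)]: r.append(loc(u,z+.006,p)[0]+.0095)
    for u,c in [((145,542),(-.04,.048)),((545,578),(-.04,-.048))]: r+=list(loc(u,.008,p)-c)
    a=loc((481,191),z+.001,p);b=loc((457,391),z+.001,p); r+=[a[0]+b[0],a[1]-b[1]]
    return np.array(r)*1000
s=least_squares(res,[.532,-.098,-.115,.145],x_scale=[.01,.01,.1,.01])
J=np.linalg.inv(s.jac.T@s.jac)
print(s.x.round(4),res(s.x).round(1),np.sqrt(np.diag(J))*[1,1,1,1])
for z in (.131,.138,.145,.152,.159):
    s2=least_squares(lambda p:res(np.r_[p,z]),s.x[:3],x_scale=[.01,.01,.1]);print(z,s2.x.round(4),round(s2.cost,1))
    s2=least_squares(lambda p:res(np.r_[p,z])[:11],s.x[:3],x_scale=[.01,.01,.1]);print('   nobase',s2.x.round(4),round(s2.cost,1))
E
python3 fit2.py
```

```text
[ 0.5345 -0.0998 -0.1079  0.1477] [ 0.1 -0.3  0.4  0.7 -0.1 -0.4 -1.1  0.2 -0.4 -0.3 -0.   0.1 -0.4 -0.4
  0.   0.2 -0. ] [0.00045654 0.00070018 0.01131579 0.00301624]
0.131 [ 0.5364 -0.1029 -0.1299] 17.0
   nobase [ 0.5374 -0.1036 -0.0787] 3.4
0.138 [ 0.5356 -0.1016 -0.121 ] 6.7
   nobase [ 0.5362 -0.102  -0.0871] 2.1
0.145 [ 0.5348 -0.1003 -0.1117] 1.9
   nobase [ 0.535  -0.1003 -0.0961] 1.3
0.152 [ 0.534  -0.0991 -0.1018] 2.5
   nobase [ 0.5339 -0.0987 -0.106 ] 1.2
0.159 [ 0.5332 -0.0978 -0.0915] 8.5
   nobase [ 0.5327 -0.0971 -0.1168] 1.6
```

View pics/z12.png

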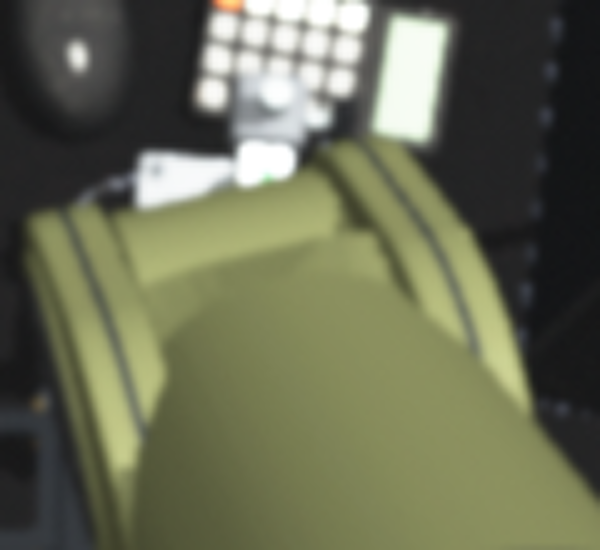

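```bash
cat > ov.py <<'E'
from h import *
import sys
f,dx=sys.argv[1],float(sys.argv[2]); p=np.array(eval(sys.argv[3])); xa=np.array(eval(sys.argv[4])); ya=-np.array(eval(sys.argv[5]))
up=-xa/np.linalg.norm(xa); ya=ya-up*(ya@up); ya/=np.linalg.norm(ya); x=np.cross(ya,up)
K,T,im=ld(f); S=6
x0,y0,w,hh=260,215,120,100
a=cv2.resize(im[y0:y0+hh,x0:x0+w],None,fx=S,fy=S,interpolation=cv2.INTER_CUBIC)
o=p+x*dx+up*(.0187-.147+float(sys.argv[6]))  # tip
for h,r,c in [(.025,.011,(0,0,255)),(.052,.011,(0,0,255)),(.052,.008,(0,255,0)),(.115,.015,(255,0,255)),(.123,.015,(255,0,255))]:
    for t in np.linspace(0,6.28,40):
        u=(proj(K,T,o+up*h+r*(x*np.cos(t)+ya*np.sin(t)))[0]-[x0,y0])*S
        cv2.circle(a,tuple(int(v) for v in u),1,c,-1)
u=(proj(K,T,o+up*.185+x*.035)[0]-[x0,y0])*S; cv2.circle(a,tuple(int(v) for v in u),3,(0,255,255),-1)
cv2.imwrite('pics/'+sys.argv[7],a)
E
python3 ov.py w6 0 "[.4402,-.057,.23]" "[.012,.009,-1]" "[-.022,-1,-.01]" 0.001 ov1.png
```

```text
(no output)
```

View pics/ov1.png

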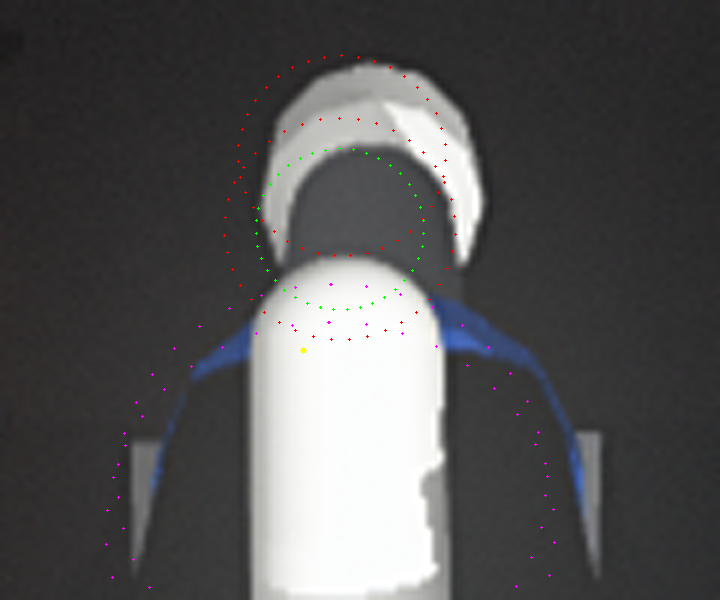

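Request:
send_rows(commands=[0, 0, 0, -0.0057, 0.0076, 0, 1, 0, 0, 0, 0, 0, 0, 1, 0, 0, 0, 0, 0, 0, 1])

```text
clock: 8.75
tool_pos: [0.4409, -0.0526, 0.2302]
eef_rot: [-0.707, 0.004, 0.707, 0.005]
contact_force: [0.2, 0.4, -1.4]
opening: 0.344
```

```bash
python3 -c "
from h import *
st();cams.snapshot('top');cams.snapshot('top');st();snap('wrist','w7.png');st()"
```

```text
t 8.75 p [ 0.4409 -0.0526  0.2302] F [ 0.18  0.4  -1.41] M [ 0.021  0.042 -0.021] op 0.344 
x [-0.001  0.001 -1.   ] y [-0.014 -1.    -0.001] q [ 0.21  0.48 -0.29  2.09  0.24  0.6  -1.83]
t 8.85 p [ 0.4408 -0.0529  0.2302] F [ 0.18  0.33 -1.57] M [ 0.001 -0.007 -0.005] op 0.344 
x [-0.001  0.001 -1.   ] y [-0.014 -1.    -0.001] q [ 0.21  0.48 -0.29  2.09  0.24  0.6  -1.83]
t 8.9 p [ 0.4407 -0.0533  0.2302] F [-0.46 -0.   -1.42] M [0.016 0.014 0.003] op 0.346 
x [-0.001  0.001 -1.   ] y [-0.015 -1.    -0.001] q [ 0.21  0.48 -0.29  2.09  0.24  0.6  -1.83]
```

```bash
python3 ov.py w7 0 "[.4408,-.0529,.2302]" "[-.001,.001,-1]" "[-.014,-1,-.001]" 0.001 ov2.png
python3 -c "
from h import *
K,T,im=ld('w7'); a=cv2.convertScaleAbs(im[0:160,270:470],alpha=.7); cv2.imwrite('pics/z13.png',cv2.resize(a,None,fx=3.75,fy=3.75,interpolation=cv2.INTER_CUBIC))"
```

```text
(no output)
```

View pics/ov2.png

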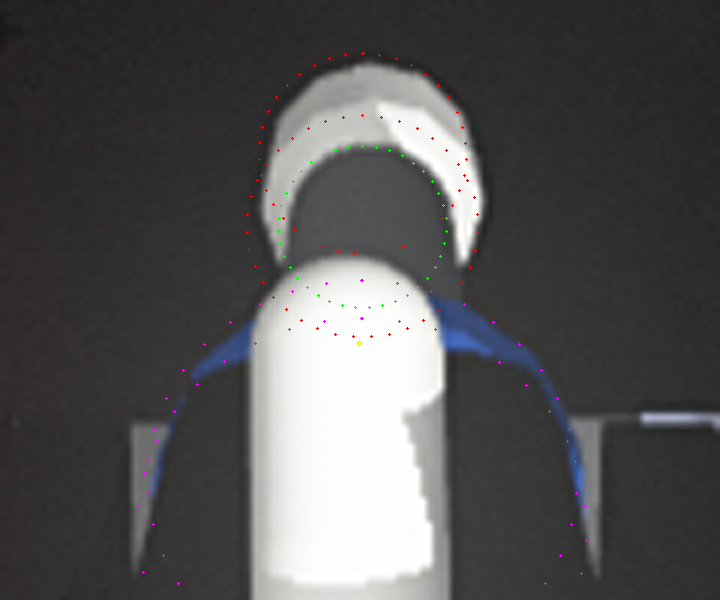

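View pics/z13.png

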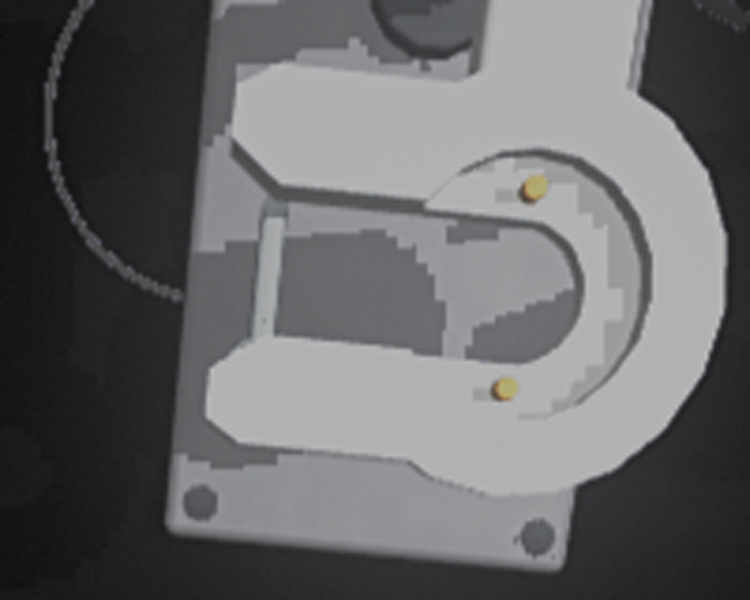

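```bash
sed -e "s/ld('w6')/ld('w7')/" -e "s/^rec=.*/rec=[(530,149),(600,180),(640,228),(651,280)]/" -e "s/^end=.*/end=[(583,288),(565,243),(560,335)]/" -e "s/(240,191),(370,207)/(285,186),(420,204)/" -e "s/(230,343),(360,352)/(285,340),(410,349)/" -e "s/(145,542)/(167,534)/" -e "s/(545,578)/(566,570)/" -e "s/(481,191)/(535,188)/" -e "s/(457,391)/(505,389)/" fit2.py > fit3.py; python3 fit3.py
```

```text
[ 0.5342 -0.0997 -0.1027  0.1488] [ 0.1 -0.6  0.1  0.5  0.2 -0.2 -0.6  0.2 -0.5 -0.2  0.1 -0.1 -0.4 -0.1
  0.3  0.4 -0.4] [0.00042551 0.00073265 0.01147396 0.00282781]
0.131 [ 0.5361 -0.1034 -0.1299] 21.1
   nobase [ 0.537  -0.1044 -0.0792] 2.5
0.138 [ 0.5354 -0.1019 -0.1196] 8.4
   nobase [ 0.5359 -0.1025 -0.0878] 1.3
0.145 [ 0.5346 -0.1005 -0.1088] 1.9
   nobase [ 0.5348 -0.1007 -0.0972] 0.7
0.152 [ 0.5339 -0.099  -0.0975] 1.6
   nobase [ 0.5336 -0.0988 -0.1074] 0.7
0.159 [ 0.5331 -0.0975 -0.0856] 7.4
   nobase [ 0.5325 -0.097  -0.1183] 1.4
```

Request:
send_rows(commands=[0.02, 0.12, 0, 0, 0, 0, 1, 0.1, 0.02, 0, 0, 0, 0, 1, 0.14, 0, 0, 0, 0, 0, 1, 0.14, 0, 0, 0, 0, 0, 1, 0.04, -0.01, -0.02, 0, 0, 0, 1, 0, 0, -0.04, 0, 0, 0, 1, 0, 0, 0, 0, 0, 0, 1])

```text
clock: 9.6
tool_pos: [0.5507, -0.0201, 0.2133]
eef_rot: [-0.705, 0.006, 0.709, 0.006]
contact_force: [0.1, 1.1, -2.3]
opening: 0.342
```

```bash
python3 -c "
from h import *
cams.snapshot('top');st()"
```

```text
t 9.65 p [ 0.5508 -0.0202  0.214 ] F [-0.31 -0.39 -1.5 ] M [ 0.016 -0.035  0.024] op 0.344 
x [-0.005 -0.    -1.   ] y [-0.016 -1.     0.   ] q [ 0.12  0.63 -0.28  1.81  0.24  0.74 -1.87]
```

Request:
send_rows(commands=[-0.032, -0.012, -0.05, 0, -0.003, 0, 1, 0, 0, -0.06, 0, 0, 0, 1, 0, 0, -0.02, 0, 0, 0, 1, 0, 0, 0, 0, 0, 0, 1])

```text
clock: 10.05
tool_pos: [0.5378, -0.0238, 0.1814]
eef_rot: [-0.706, 0.006, 0.709, 0.005]
contact_force: [0.0, -0.6, -2.0]
opening: 0.349
```

```bash
python3 -c "
from h import *
cams.snapshot('top');s=snap('side','s7.png');im=s['image'];cv2.imwrite('pics/z14.png',cv2.resize(im[130:320,230:400],None,fx=3.15,fy=3.15,interpolation=cv2.INTER_CUBIC));st();snap('wrist','w8.png')"
```

```text
t 10.15 p [ 0.5387 -0.0236  0.1821] F [ 0.01  0.12 -0.92] M [ 0.045  0.028 -0.011] op 0.346 
x [-0.002 -0.001 -1.   ] y [-0.016 -1.     0.001] q [ 0.11  0.66 -0.26  1.88  0.27  0.63 -1.89]
```

View pics/z14.png

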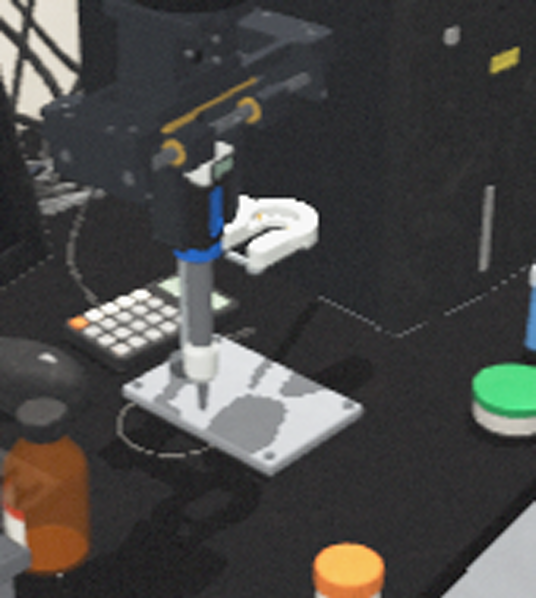

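View pics/w8.png

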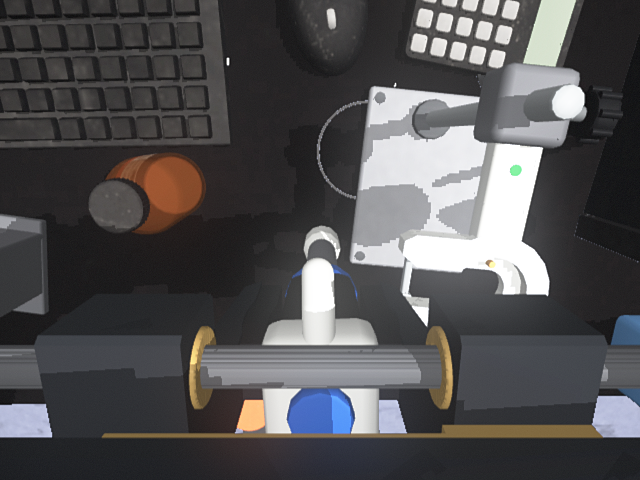

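Request:
send_rows(commands=[0.017, 0, 0.012, 0, -0.001, 0, 1, 0, 0, 0, 0, 0, 0, 1])

```text
clock: 10.4
tool_pos: [0.5447, -0.0234, 0.1866]
eef_rot: [0.708, -0.006, -0.706, -0.005]
contact_force: [-0.5, -0.2, -1.4]
opening: 0.346
```

```bash
python3 - <<'E'
from h import *
cams.snapshot('top')
st();snap('wrist','w9.png');st()
K,T,im=ld('w9')
x0,y0,S=380,140,4
a=cv2.resize(cv2.convertScaleAbs(im[y0:y0+160,x0:x0+190],alpha=.7),None,fx=S,fy=S)
H=np.array([.5343,-.0998]);yw=-.105;c,s=np.cos(yw),np.sin(yw)
def mk(q,col):
    w=[H[0]+c*q[0]-s*q[1],H[1]+s*q[0]+c*q[1],q[2]]
    u=(proj(K,T,w)[0]-[x0,y0])*S; cv2.circle(a,tuple(int(v) for v in u),2,col,-1)
for zf,col in ((.144,(255,0,0)),(.148,(0,0,255)),(.152,(0,255,0))):
    for t in np.linspace(0,6.28,50): mk([.017*np.cos(t),.017*np.sin(t),zf+.006],col)
    for y in np.linspace(.02,.04,10): mk([.0095,y,zf+.006],col)
for q in [(.1,.048),(.1,-.048),(-.04,.048)]: mk([*q,.01],(0,255,255))
cv2.imwrite('pics/z15.png',a)
E
```

```text
t 10.45 p [ 0.5442 -0.0235  0.1864] F [ 0.3  -0.49 -1.55] M [0.007 0.001 0.038] op 0.348 
x [ 0.002 -0.001 -1.   ] y [-0.016 -1.     0.001] q [ 0.11  0.66 -0.26  1.86  0.27  0.65 -1.89]
t 10.5 p [ 0.5437 -0.0235  0.1861] F [ 0.77 -0.05 -1.9 ] M [ 0.028  0.066 -0.024] op 0.344 
x [ 0.001 -0.001 -1.   ] y [-0.016 -1.     0.001] q [ 0.11  0.66 -0.26  1.86  0.27  0.65 -1.89]
```

View pics/z15.png

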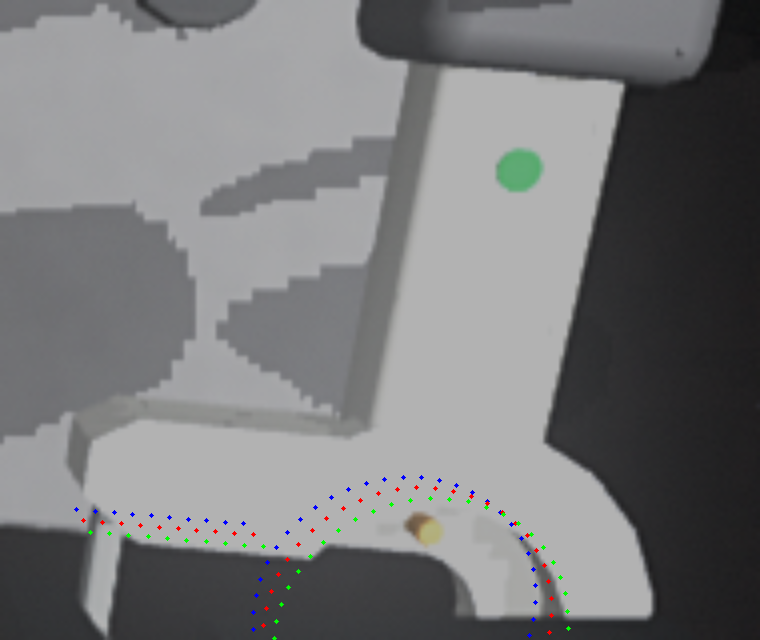

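Request:
send_rows(commands=[-0.009, -0.028, -0.003, 0, -0.001, 0, 1, -0.0032, -0.032, 0, 0, 0, 0, 1, -0.0032, -0.032, 0, 0, 0, 0, 1, 0, 0, 0, 0, 0, 0, 1])

```text
clock: 10.9
tool_pos: [0.5391, -0.0494, 0.1853]
eef_rot: [0.708, -0.007, -0.706, -0.005]
contact_force: [-0.4, 0.2, -1.4]
opening: 0.344
```

```bash
cat >> h.py <<'E'
def ln():
    s,M=st(); p=s['tool_pos']; d=p[:2]-[.5345,-.099]; print('t(mm)',round((d[0]*.0998+d[1]*.995)*1000,2),'lat(mm)',round((d[0]*.995-d[1]*.0998)*1000,2)); return s
E
python3 -c "
from h import *
cams.snapshot('top');ln()"
```

```text
t 10.95 p [ 0.5392 -0.0486  0.1853] F [-0.3  -0.29 -1.41] M [0.068 0.006 0.021] op 0.344 
x [ 0.002 -0.001 -1.   ] y [-0.016 -1.     0.001] q [ 0.16  0.66 -0.26  1.87  0.27  0.64 -1.85]
t(mm) 50.62 lat(mm) -0.32
```

```bash
python3 -c "
from h import *
s=snap('side','s8.png');im=s['image'];cv2.imwrite('pics/z16.png',cv2.resize(im[180:280,260:360],None,fx=6,fy=6,interpolation=cv2.INTER_CUBIC))"
```

```text
(no output)
```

View pics/z16.png

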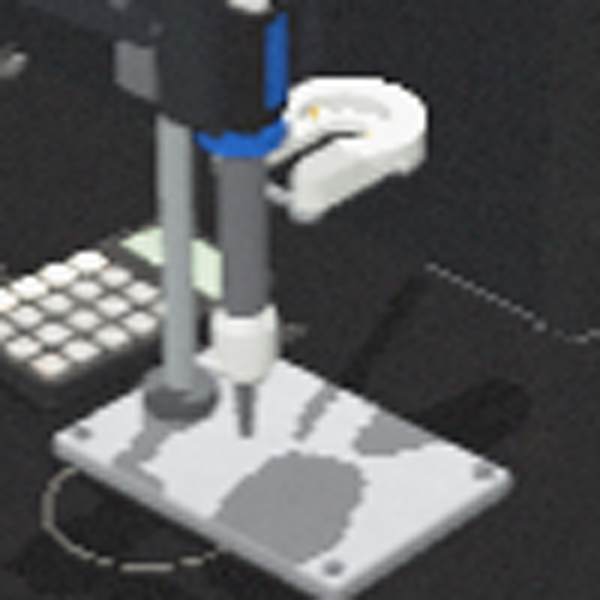

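Aligned: neck at (240,210) in the crop is right before the mouth, collar above the jaws. Creep in.

Request:
send_rows(commands=[-0.001, -0.02, 0, 0, 0, 0, 1, -0.002, -0.02, 0, 0, 0, 0, 1, -0.002, -0.02, 0, 0, 0, 0, 1])

```text
clock: 11.3
tool_pos: [0.5386, -0.0609, 0.1855]
eef_rot: [0.708, -0.004, -0.706, -0.005]
contact_force: [0.3, 3.3, -2.6]
opening: 0.346
```

```bash
python3 -c "
from h import *
ln()"
```

```text
t 11.3 p [ 0.5386 -0.0609  0.1855] F [ 0.28  3.3  -2.55] M [ 0.852  0.091 -0.03 ] op 0.346 
x [ 0.003  0.002 -1.   ] y [-0.012 -1.    -0.002] q [ 0.19  0.66 -0.27  1.87  0.27  0.64 -1.82]
t(mm) 38.33 lat(mm) 0.31
```

Request:
send_rows(commands=[-0.003, -0.02, 0, 0, 0, 0, 1, -0.003, -0.02, 0, 0, 0, 0, 1])

```text
clock: 11.5
tool_pos: [0.5379, -0.069, 0.1856]
eef_rot: [0.709, -0.002, -0.705, -0.006]
contact_force: [0.7, 4.3, -1.4]
opening: 0.346
```

```bash
python3 -c "
from h import *
ln()"
```

```text
t 11.5 p [ 0.5379 -0.069   0.1856] F [ 0.75  4.33 -1.44] M [ 1.048 -0.151 -0.014] op 0.346 
x [ 0.005  0.006 -1.   ] y [-0.01  -1.    -0.006] q [ 0.21  0.66 -0.27  1.87  0.27  0.64 -1.81]
t(mm) 30.14 lat(mm) 0.36
```

Request:
send_rows(commands=[-0.003, -0.02, 0, -0.004, 0.003, 0, 1, -0.003, -0.02, 0, -0.002, 0, 0, 1])

```text
clock: 11.7
tool_pos: [0.537, -0.0783, 0.1858]
eef_rot: [0.708, -0.004, -0.706, -0.002]
contact_force: [1.2, 3.3, -1.7]
opening: 0.349
```

```bash
python3 -c "
from h import *
ln();s=snap('side','s9.png');im=s['image'];cv2.imwrite('pics/z17.png',cv2.resize(im[180:280,260:360],None,fx=6,fy=6,interpolation=cv2.INTER_CUBIC));ln()"
```

```text
t 11.7 p [ 0.537  -0.0783  0.1858] F [ 1.24  3.29 -1.72] M [ 1.047 -0.206 -0.02 ] op 0.349 
x [ 0.002 -0.002 -1.   ] y [-0.009 -1.     0.002] q [ 0.22  0.66 -0.27  1.87  0.28  0.65 -1.8 ]
t(mm) 20.84 lat(mm) 0.44
t 11.75 p [ 0.5367 -0.0797  0.1858] F [ 0.34  2.86 -1.56] M [ 0.841 -0.196  0.   ] op 0.345 
x [ 0.001 -0.004 -1.   ] y [-0.01  -1.     0.004] q [ 0.22  0.66 -0.27  1.87  0.28  0.65 -1.8 ]
t(mm) 19.42 lat(mm) 0.27
```

View pics/z17.png

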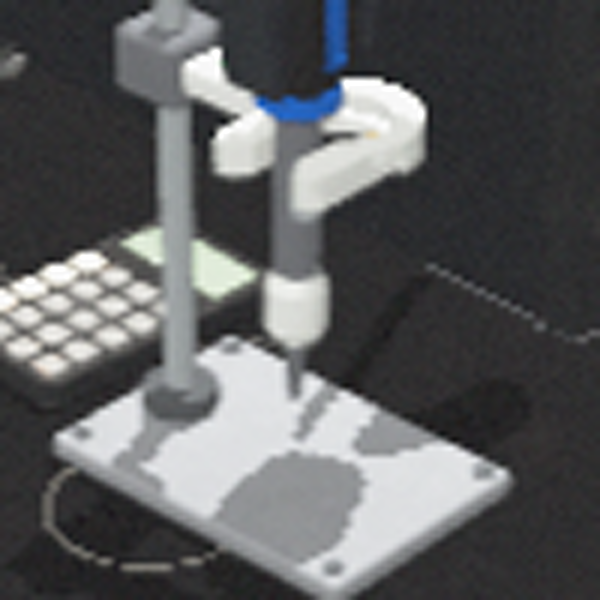

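Request:
send_rows(commands=[-0.003, -0.018, 0, 0.002, 0, 0, 1, -0.002, -0.018, 0, 0, 0, 0, 1, -0.002, -0.014, 0, 0, 0, 0, 1])

```text
clock: 12.05
tool_pos: [0.5346, -0.0947, 0.1858]
eef_rot: [0.707, -0.005, -0.707, -0.003]
contact_force: [-0.5, 0.0, -1.4]
opening: 0.347
```

```bash
python3 -c "
from h import *
ln()"
```

```text
t 12.05 p [ 0.5346 -0.0947  0.1858] F [-0.52  0.04 -1.42] M [-0.026  0.121 -0.053] op 0.347 
x [ 0.001 -0.003 -1.   ] y [-0.01  -1.     0.003] q [ 0.25  0.66 -0.27  1.87  0.28  0.65 -1.77]
t(mm) 4.25 lat(mm) -0.34
```

Request:
send_rows(commands=[0, -0.008, 0, 0.001, 0, 0, 1, 0, -0.006, 0, 0, 0, 0, 1, 0, -0.004, 0, 0, 0, 0, 1])

```text
clock: 12.35
tool_pos: [0.5335, -0.1009, 0.1856]
eef_rot: [-0.707, 0.005, 0.707, 0.004]
contact_force: [-0.1, 4.3, -0.8]
opening: 0.34
```

```bash
python3 -c "
from h import *
ln();s=snap('side','s10.png');im=s['image'];cv2.imwrite('pics/z18.png',cv2.resize(im[180:280,260:360],None,fx=6,fy=6,interpolation=cv2.INTER_CUBIC));ln();snap('wrist','w10.png')"
```

```text
t 12.35 p [ 0.5335 -0.1009  0.1856] F [-0.08  4.32 -0.75] M [ 1.159 -0.1   -0.033] op 0.34 
x [-0.001 -0.001 -1.   ] y [-0.013 -1.     0.001] q [ 0.27  0.66 -0.27  1.87  0.28  0.65 -1.76]
t(mm) -2.04 lat(mm) -0.82
t 12.4 p [ 0.5335 -0.1009  0.1856] F [ 0.56  4.65 -1.36] M [ 1.052 -0.039  0.02 ] op 0.34 
x [-0.001 -0.001 -1.   ] y [-0.013 -1.     0.001] q [ 0.27  0.66 -0.27  1.87  0.28  0.65 -1.76]
t(mm) -2.02 lat(mm) -0.82
```

View pics/z18.png

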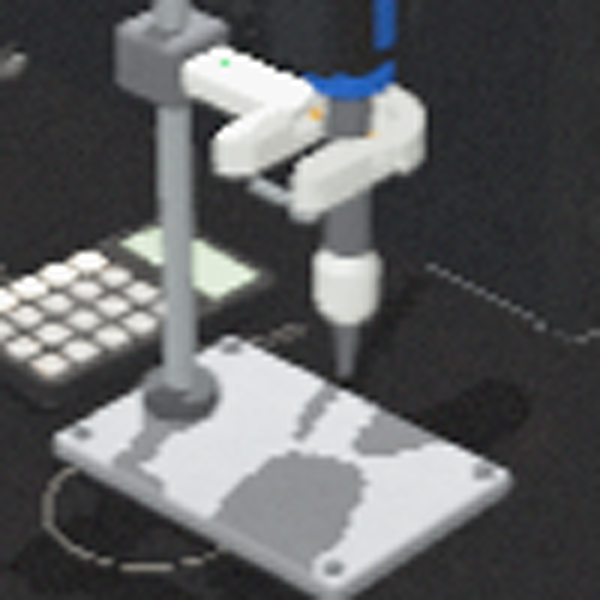

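View pics/w10.png

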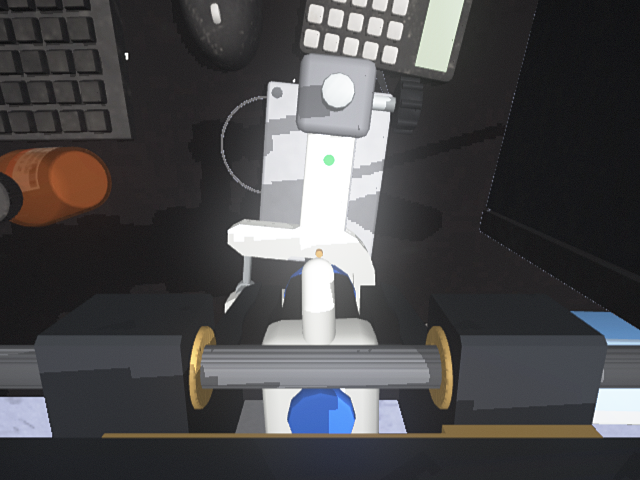

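Request:
send_rows(commands=[0.003, 0.008, 0, 0, 0, 0, 1, 0, 0, -0.012, 0, 0, 0, 1, 0, 0, -0.012, 0, 0, 0, 1, 0, 0, 0, 0, 0, 0, 1])

```text
clock: 12.85
tool_pos: [0.534, -0.1004, 0.1791]
eef_rot: [-0.706, 0.006, 0.708, 0.003]
contact_force: [-0.5, 1.1, -1.0]
opening: 0.348
```

```bash
python3 -c "
from h import *
ln()"
```

```text
t 12.85 p [ 0.534  -0.1004  0.1791] F [-0.5   1.09 -1.01] M [ 0.501 -0.029 -0.019] op 0.348 
x [-0.002 -0.005 -1.   ] y [-0.012 -1.     0.005] q [ 0.26  0.67 -0.27  1.87  0.29  0.64 -1.77]
t(mm) -1.41 lat(mm) -0.36
```

Request:
send_rows(commands=[0.001, 0.005, -0.012, 0.003, -0.001, 0, 1, 0, 0.001, -0.012, 0, 0, 0, 1, 0, 0, 0, 0, 0, 0, 1])

```text
clock: 13.15
tool_pos: [0.5337, -0.1001, 0.1721]
eef_rot: [-0.707, 0.005, 0.708, 0.004]
contact_force: [0.3, 1.5, -1.5]
opening: 0.344
```

```bash
python3 -c "
from h import *
ln()"
```

```text
t 13.15 p [ 0.5337 -0.1001  0.1721] F [ 0.25  1.51 -1.53] M [ 0.206  0.041 -0.025] op 0.344 
x [-0.001 -0.001 -1.   ] y [-0.013 -1.     0.001] q [ 0.26  0.68 -0.26  1.88  0.29  0.62 -1.77]
t(mm) -1.21 lat(mm) -0.69
```

Request:
send_rows(commands=[0.002, 0.004, -0.006, 0, 0, 0, 1, 0.001, 0, -0.006, 0, 0, 0, 1, 0, 0, 0, 0, 0, 0, 1])

```text
clock: 13.45
tool_pos: [0.5343, -0.0996, 0.1688]
eef_rot: [-0.706, 0.006, 0.708, 0.004]
contact_force: [0.3, 0.6, -1.1]
opening: 0.345
```

```bash
python3 -c "
from h import *
ln()"
```

```text
t 13.45 p [ 0.5343 -0.0996  0.1688] F [ 0.33  0.6  -1.06] M [0.064 0.112 0.012] op 0.345 
x [-0.002 -0.002 -1.   ] y [-0.014 -1.     0.002] q [ 0.26  0.69 -0.26  1.88  0.29  0.61 -1.77]
t(mm) -0.66 lat(mm) -0.18
```

Request:
send_rows(commands=[0, 0.001, -0.006, 0.001, -0.001, 0, 1, 0, 0, -0.005, 0, 0, 0, 1, 0, 0, -0.003, 0, 0, 0, 1])

```text
clock: 13.75
tool_pos: [0.5347, -0.0995, 0.1661]
eef_rot: [0.707, -0.005, -0.707, -0.005]
contact_force: [-1.7, -0.3, 5.3]
opening: 0.347
```

```bash
python3 -c "
from h import *
ln()"
```

```text
t 13.75 p [ 0.5347 -0.0995  0.1661] F [-1.73 -0.29  5.26] M [ 0.039  0.354 -0.06 ] op 0.347 
x [ 0.001 -0.001 -1.   ] y [-0.014 -1.     0.001] q [ 0.26  0.69 -0.26  1.88  0.3   0.6  -1.78]
t(mm) -0.52 lat(mm) 0.28
```

```bash
python3 -c "
from h import *
s=snap('side','s11.png');im=s['image'];cv2.imwrite('pics/z19.png',cv2.resize(im[170:240,280:350],None,fx=8,fy=8,interpolation=cv2.INTER_CUBIC));ln();s=snap('wrist','w11.png');im=s['image'];cv2.imwrite('pics/z20.png',cv2.resize(im[200:330,210:430],None,fx=3.5,fy=3.5,interpolation=cv2.INTER_CUBIC))"
```

```text
t 13.8 p [ 0.5347 -0.0995  0.1661] F [-1.56  0.41  5.71] M [0.049 0.324 0.036] op 0.342 
x [ 0.001 -0.001 -1.   ] y [-0.014 -1.     0.001] q [ 0.26  0.69 -0.26  1.88  0.3   0.6  -1.78]
t(mm) -0.5 lat(mm) 0.22
```

View pics/z19.png

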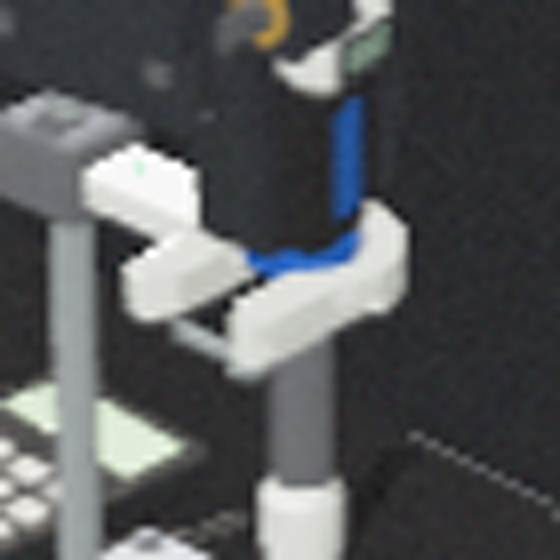

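View pics/z20.png

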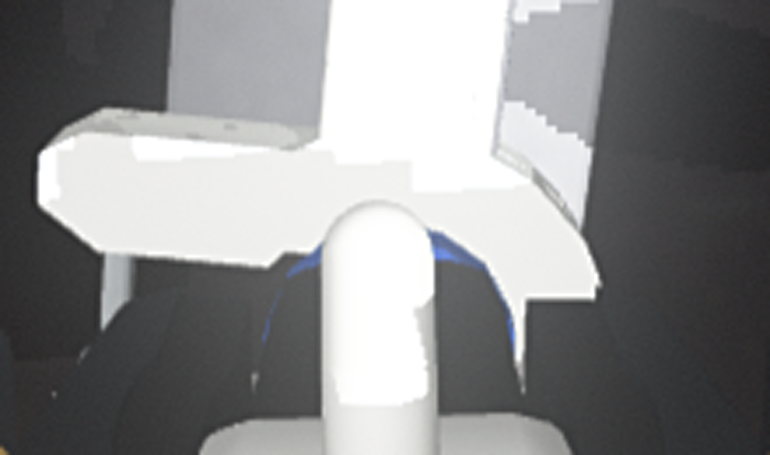

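Request:
send_rows(commands=[-0.003, 0, 0.006, 0, 0, 0, 1, 0, 0, 0, 0, 0, 0, 1])

```text
clock: 14.05
tool_pos: [0.5343, -0.0995, 0.1681]
eef_rot: [0.708, -0.005, -0.706, -0.005]
contact_force: [0.0, 0.3, -0.9]
opening: 0.348
```

```bash
python3 - <<'E'
from h import *
ln()
K,T,im=ld('s10')
K1,T1,im1=ld('s11')
S=8;x0,y0=270,170
H=np.array([.534,-.0993]);yw=-.10;c,s=np.cos(yw),np.sin(yw)
a=cv2.resize(im[y0:y0+70,x0:x0+90],None,fx=S,fy=S,interpolation=cv2.INTER_CUBIC)
def px(q): return proj(K,T,[H[0]+c*q[0]-s*q[1],H[1]+s*q[0]+c*q[1],q[2]])[0]
cor=[[.1,.048,.01],[.1,-.048,.01],[-.04,-.048,.01],[-.04,.048,.01]]
us=np.array([(70,440),(222,355),(450,475),(305,575)])/5+[255,165]
sh=np.mean([u-px(q) for u,q in zip(us,cor)],0); print('shift',sh)
def mk(q,col):
    u=(px(q)+sh-[x0,y0])*S; cv2.circle(a,tuple(int(v) for v in u),2,col,-1)
for zf,col in ((.146,(255,0,0)),(.152,(0,200,0))):
    for t in np.linspace(0,6.28,60): mk([.017*np.cos(t),.017*np.sin(t),zf+.006],col)
    for y in np.linspace(.015,.036,10): mk([.0095,y,zf+.006],col); mk([-.0095,y,zf+.006],col)
cv2.imwrite('pics/z21.png',a)
E
```

```text
t 14.05 p [ 0.5343 -0.0995  0.1681] F [ 0.    0.32 -0.92] M [ 0.027  0.009 -0.06 ] op 0.348 
x [ 0.002 -0.001 -1.   ] y [-0.014 -1.     0.001] q [ 0.26  0.69 -0.26  1.88  0.29  0.61 -1.78]
t(mm) -0.56 lat(mm) -0.16
shift [-0.23137763  1.54654399]
```

View pics/z21.png

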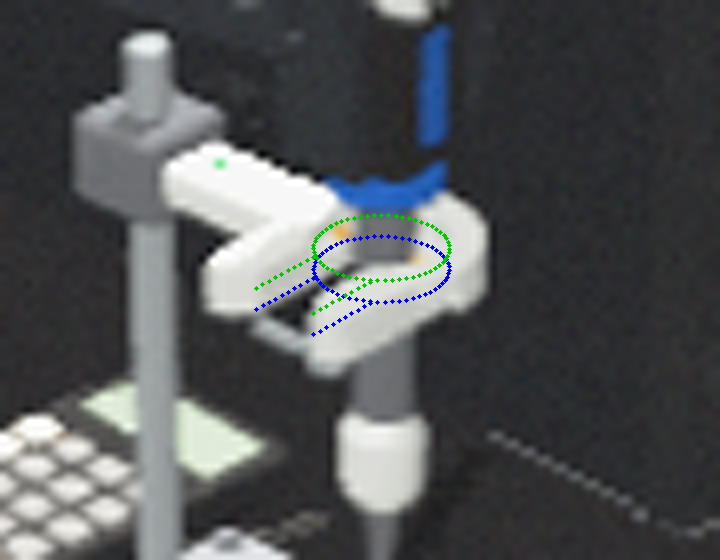

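Request:
send_rows(commands=[-0.001, 0, -0.004, 0, 0.001, 0, 1, 0, 0, -0.004, 0, 0, 0, 1, 0, 0, -0.002, 0, 0, 0, 1])

```text
clock: 14.35
tool_pos: [0.5347, -0.0996, 0.166]
eef_rot: [0.708, -0.005, -0.706, -0.005]
contact_force: [-2.0, 1.0, 6.8]
opening: 0.345
```

```bash
python3 -c "
from h import *
ln()"
```

```text
t 14.35 p [ 0.5347 -0.0996  0.166 ] F [-1.98  0.97  6.75] M [0.076 0.336 0.029] op 0.345 
x [ 0.002 -0.001 -1.   ] y [-0.014 -1.     0.001] q [ 0.26  0.69 -0.26  1.88  0.3   0.6  -1.78]
t(mm) -0.54 lat(mm) 0.22
```

Request:
send_rows(commands=[-0.001, 0, 0.002, 0, 0, 0, 1, 0, 0, 0, 0, 0, 0, 1, 0, 0, 0, 0, 0, 0, 1])

```text
clock: 14.65
tool_pos: [0.5345, -0.0996, 0.1668]
eef_rot: [0.708, -0.005, -0.706, -0.005]
contact_force: [0.4, 0.0, 2.6]
opening: 0.344
```

```bash
python3 -c "
from h import *
ln(); cams.snapshot('top'); ln()"
```

```text
t 14.65 p [ 0.5345 -0.0996  0.1668] F [0.35 0.   2.57] M [0.108 0.17  0.007] op 0.344 
x [ 0.002 -0.001 -1.   ] y [-0.014 -1.     0.001] q [ 0.26  0.69 -0.26  1.88  0.3   0.6  -1.78]
t(mm) -0.56 lat(mm) 0.03
t 14.7 p [ 0.5345 -0.0995  0.1668] F [-0.36 -0.13  2.16] M [ 0.033  0.123 -0.011] op 0.345 
x [ 0.002 -0.001 -1.   ] y [-0.014 -1.     0.001] q [ 0.26  0.69 -0.26  1.88  0.3   0.6  -1.78]
t(mm) -0.54 lat(mm) 0.05
```

Request:
send_rows(commands=[0, 0, 0, 0, 0, 0, 0.6, 0, 0, 0, 0, 0, 0, 0.5, 0, 0, 0, 0, 0, 0, 0.4, 0, 0, 0, 0, 0, 0, 0.3, 0, 0, 0, 0, 0, 0, 0.2])

```text
clock: 15.2
tool_pos: [0.5342, -0.0995, 0.1658]
eef_rot: [0.707, -0.005, -0.707, -0.005]
contact_force: [0.5, -0.2, 0.4]
opening: 0.74
```

```bash
python3 -c "
from h import *
ln(); s=snap('side','s12.png');im=s['image'];cv2.imwrite('pics/z22.png',cv2.resize(im[150:250,260:370],None,fx=6,fy=6,interpolation=cv2.INTER_CUBIC));snap('wrist','w12.png'); ln()"
```

```text
t 15.2 p [ 0.5342 -0.0995  0.1658] F [ 0.46 -0.2   0.39] M [ 0.042 -0.017 -0.036] op 0.74 
x [ 0.001 -0.001 -1.   ] y [-0.014 -1.     0.001] q [ 0.26  0.69 -0.26  1.88  0.3   0.6  -1.78]
t(mm) -0.52 lat(mm) -0.26
t 15.3 p [ 0.5342 -0.0995  0.1659] F [-0.04 -0.34  0.05] M [0.055 0.024 0.007] op 0.798 
x [ 0.001 -0.001 -1.   ] y [-0.014 -1.     0.001] q [ 0.26  0.69 -0.26  1.88  0.3   0.6  -1.78]
t(mm) -0.54 lat(mm) -0.24
```

View pics/z22.png

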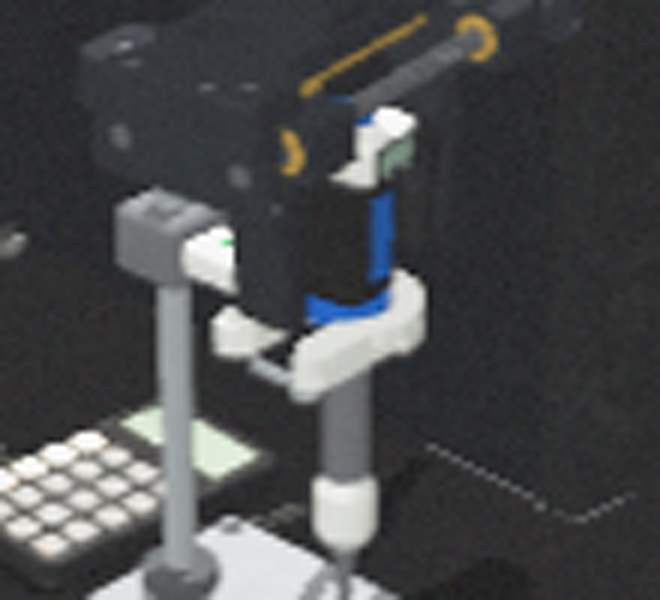

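View pics/w12.png

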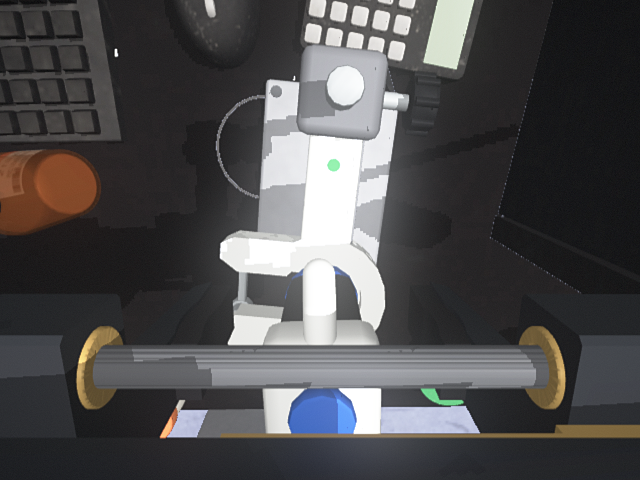

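Request:
send_rows(commands=[0, 0, 0.04, 0, 0, 0, 0.1, 0, 0, 0.08, 0, 0, 0, 0, 0, 0, 0.12, 0, 0, 0, 0, 0, 0, 0.14, 0, 0, 0, 0, 0, 0, 0.14, 0, 0, 0, 0, -0.08, 0, 0.08, 0, 0, 0, 0, -0.16, 0, 0, 0, 0, 0, 0, -0.1, 0, 0, 0, 0, 0, 0, 0, 0, 0, 0, 0, 0, 0])

```text
clock: 16.2
tool_pos: [0.4464, -0.0984, 0.3274]
eef_rot: [0.709, -0.005, -0.705, -0.004]
contact_force: [0.3, -0.6, 0.4]
opening: 1.0
```

```bash
python3 -c "
from h import *
ln(); s=snap('side','s13.png');im=s['image'];cv2.imwrite('pics/z23.png',cv2.resize(im[170:290,250:370],None,fx=5,fy=5,interpolation=cv2.INTER_CUBIC));snap('wrist','w13.png'); snap('top','t13.png');ln()"
```

```text
t 16.2 p [ 0.4464 -0.0984  0.3274] F [ 0.32 -0.57  0.44] M [0.051 0.002 0.006] op 1.0 
x [ 0.007 -0.001 -1.   ] y [-0.013 -1.     0.001] q [ 0.37  0.36 -0.36  1.92  0.16  0.88 -1.65]
t(mm) -8.21 lat(mm) -87.77
t 16.35 p [ 0.4503 -0.0981  0.3269] F [-0.49 -0.4   0.  ] M [ 0.044 -0.003 -0.01 ] op 1.0 
x [ 0.01 -0.   -1.  ] y [-0.012 -1.     0.   ] q [ 0.37  0.36 -0.36  1.91  0.16  0.88 -1.65]
t(mm) -7.52 lat(mm) -83.84
```

View pics/z23.png

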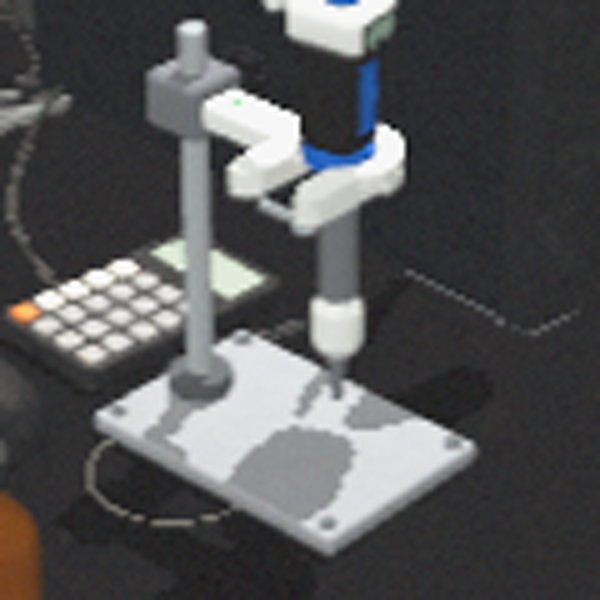

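View pics/w13.png

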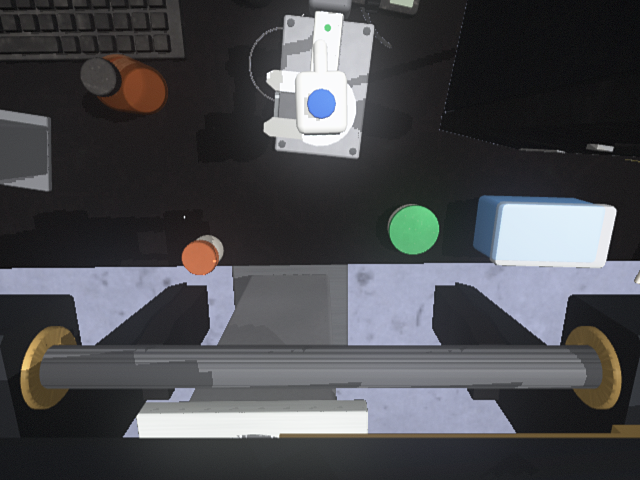

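View pics/s13.png

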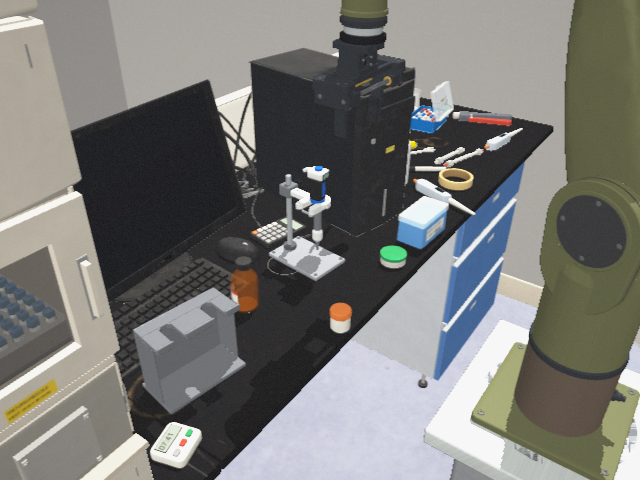

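```bash
python3 -c "
from h import *
K,T,im=ld('w13'); print(atz(K,T,(321,103),.153-.115+.194))
a=ld('side0')[2].astype(int);b=ld('s13')[2].astype(int)
for n,(x,y,w,h) in dict(bottle=(228,258,34,55),pot=(326,302,30,32),tin=(376,243,36,28),box=(396,196,56,52)).items(): print(n,np.abs(a-b)[y:y+h,x:x+w].mean().round(1))
job.finish_job()"
```

```text
[ 0.53166  -0.099846  0.232   ]
bottle 5.1
pot 16.4
tin 5.8
box 5.5
the job is handed in; nothing more can be done
```

The pipette is hanging in the charging hook and the job is handed in. I was not given a verdict.

**What I did:**
- I gripped the pipette by the rubber grip at 25 N, lifted it 15 mm, drew it out of the rack slot and carried it to the hook's mouth.
- I slid the neck in through the mouth. The keeper pushed back with 3–4 N, then the force dropped away as it sprang shut. I felt the end of the throat at about 4.5 N and backed off slightly.
- I lowered it, still held, until the hook carried it. The collar's underside sat about 152–153 mm above the bench. The force there rose about 5.5 N per mm, close to the 6 N per mm given for the recess floor.
- The hanger was loaded to about 8 N at most by the wrist reading, sampled only at the end of each call. I eased that to about 4 N, opened the fingers and backed away upwards. I handed in at about 16 s.

**Last checks:**
- **Pose and keeper:** the pictures show the pipette hanging upright, with the keeper closed across the mouth and the arm well clear.
- **Head position:** the button lay within about 2.5 mm of the throat's axis, roughly the camera calibration error.
- **Bystanders:** the bottle, tin and tip box matched their starting pictures. The pot's picture differed more (16 against 5–6 for the others). Its place in the image is unchanged and its lid looks darker, so I put this down to the arm's shadow but did not confirm it.

**Readings that disagreed:**
- **Recess height:** the first camera fits gave 148–149 mm, while two later views gave about 152 mm. Touch agreed with the later views.
- **Gripper opening:** it read about 30 mm on the 26 mm grip. I did not find out why, but the hold did not slip.

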